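Put four lock cylinders back into the length-graded stock trays

TASK

Four door-lock cylinders of different lengths stand mixed on the desk to the right of the key milling machine; four steel stock trays, graded by length, lie on the grey mat to its left. Stand each cylinder in the tray made for its length (shortest cylinder in the shortest tray, and so on up to the longest), lengthwise, on the tray floor and upright on its foot as it stands now. Leave the oil bottle and the padlock where they are, and let go of everything.

Things in the scene. Friction and masses are not known exactly. Their poses are not given: they have to be found in the camera images.
- cyl_half: Half lock cylinder, shortest of the four, 42 mm long. Metal; a round barrel 17 mm thick across x, from 16 to 33 mm above the narrow flat foot it stands on. Origin: centre of its underside, mid-length; y along its length, z up. Grasp across x at mid-length by the barrel. A cam at its +y end sticks up to 42 mm.
- cyl_double: Double lock cylinder, keyway at both ends, 62 mm long. Metal; a round barrel 17 mm thick across x, from 16 to 33 mm above the narrow flat foot it stands on. Origin: centre of its underside, mid-length; y along its length, z up. Grasp across x at mid-length by the barrel. A cam at mid-length sticks up to 43 mm; there the barrel is interrupted for 11 mm.
- cyl_turn: Lock cylinder with a round knob (22 mm dia, 15 mm long) at its +y end, 82 mm long over all. Metal; a round barrel 17 mm thick across x, from 16 to 33 mm above the narrow flat foot it stands on. Origin: centre of its underside, mid-length; y along its length, z up. Grasp across x at mid-length by the barrel. A cam at y -15 to -5 mm sticks up to 42 mm; there the barrel is interrupted.
- cyl_long: Long double lock cylinder, keyway at both ends, longest of the four, 102 mm. Metal; a round barrel 17 mm thick across x, from 16 to 33 mm above the narrow flat foot it stands on. Origin: centre of its underside, mid-length; y along its length, z up. Grasp across x at mid-length by the barrel. A cam at mid-length sticks up to 42 mm; there the barrel is interrupted for 10 mm.
- tray_59: Open steel tray with dark liner, fixed on the grey mat, for the half cylinder: inside 59 mm long (its y), 40 mm wide (its x); walls 2.5 mm thick, 12 mm high over all; floor 2.5 mm thick. Origin: centre of its underside, 2 mm above the desk; blank label at the -y end. Between the trays and the cylinders stands a key mill, y -0.13 to 0.12.
- tray_79: Open steel tray with dark liner, fixed on the grey mat, for the double cylinder: inside 79 mm long (its y), 40 mm wide (its x); walls 2.5 mm thick, 12 mm high over all; floor 2.5 mm thick. Origin: centre of its underside, 2 mm above the desk; blank label at the -y end. The mill between trays and cylinders: 0.10 m high in front (x 0.32 to 0.50), 0.38 m behind (x 0.50 to 0.73).
- tray_99: Open steel tray with dark liner, fixed on the grey mat, for the thumb-turn cylinder: inside 99 mm long (its y), 40 mm wide (its x); walls 2.5 mm thick, 12 mm high over all; floor 2.5 mm thick. Origin: centre of its underside, 2 mm above the desk; blank label at the -y end. The mill's left lever: to 0.28 m high, x 0.47 to 0.52, y up to 0.16.
- tray_119: Open steel tray with dark liner, fixed on the grey mat, for the long cylinder: inside 119 mm long (its y), 40 mm wide (its x); walls 2.5 mm thick, 12 mm high over all; floor 2.5 mm thick. Origin: centre of its underside, 2 mm above the desk; blank label at the -y end. The mill's right lever: to 0.38 m high, x 0.54 to 0.62, y down to -0.22.
- oil_bottle: Bystander: white and yellow oil bottle with a red nozzle, 43 mm in diameter, 130 mm high, standing upright. Origin: centre of its underside. Leave it alone.
- padlock: Bystander: brass padlock lying flat, 60 x 40 x 14 mm. Origin on its underside, z up. Leave it alone.

How it is judged:
By the outcome, as a careful person would: the job done as asked, in the order asked, and still so for the second after the job is handed in, with the robot touching nothing.
It also fails if it takes over 138 s, if anything falls off the work surface, if the arm or the gripper's body presses on something with over 40 N, if the wrist force passes 120 N, or if a joint passes its speed limit or range.

ROBOT

A 7-joint arm with a two-finger parallel gripper is mounted at the origin on a cart in front of the work surface, level with it; the furniture and walls round the work are solid. World frame = base frame: x ahead of the robot, y to its left, z up, the work surface at z = 0. Lengths are in m, angles in rad, forces in N, time in s.
With the tool pointing down it reaches from about 0.4 to 0.85 m from the base axis. Payload 10.4 kg.
Tool frame: the origin (TCP) lies at the centre of the arm's flange, where the gripper is bolted on; the fingertips stand 182 mm ahead of it and the grasp point (between the pads) lies r.grasp_offset ahead of it (r.grasp_offset is the distance from the TCP to the grasp point, in m); z points along the fingers, y is the line along which they close (so a half turn about z gives the same grasp; the last joint's range is limited). The gripper opens to 87 mm and grips with 3 to 60 N. Pads are 19 mm wide; open, the fingers measure 117 mm over their backs; the gripper's body (75 mm by 190 mm) begins 51 mm behind the grasp point.
Start: joints at [1.305, 0.332, -0.065, 1.46, 0.022, 1.35, -0.088], TCP at [0.15, -0.607, 0.405] pointing down, gripper open.
Joint ranges: [-2.6, 2.6], [-0.5, 2.12], [-1.47, 1.34], [0.16, 2.42], [-1.27, 4.41], [0.06, 2.06], [-2.6, 2.6]. Speed limits (rad/s): [2.22, 2.22, 2.79, 2.79, 3.14, 3.14, 3.14].

INTERFACE

Orientations are given as a unit quaternion [x, y, z, w].
In Python, from bench import status, vision, job, spotter, r gives the robot as it stands. The module is installed in compiled form; this text tells all that it offers.
- The arm moves only by the tool play_rows, never from a script. Its argument "series" is a list of rows, each a list of 6 numbers: the shift along the tool's x, y, z each as a share of 150 mm, from -1 to 1, then the turn, a rotation vector about the tool's x, y, z each as a share of 30 degrees, from -1 to 1. In form: [[x, y, z, ax, ay, az], ...]. A call has 1 to 5 rows; each row is the pose to reach, as a shift and turn from the pose commanded when the call began, along the tool's axes at that moment; what a row does not reach only later rows make up. A row lasts 1/10 s, in which the tool goes at most 50 mm and 8.59 degrees, less where a joint would pass 70% of its speed; a pose out of reach is approached as far as the arm can. A call with a number of a shift or a turn outside -1 to 1 is refused whole. A call with a gripper value outside its range is refused whole. "fingers" is the opening, from -1 (shut) to 1 (fully open), set as the call begins (left out, the last holds). The fingers move at their own pace and stop on an object; "squeeze" is the grip in N (left out, the last holds). Time passes only in rows, so rows that repeat a pose let the fingers close. It gives the time, the measured TCP pose, the force, the opening and the grip force at its end, in the units of the state.
- status.read_state(): the state, without advancing time (a new reading comes with each control period).
- vision.camera(name): name is "scene" or "top" or "wrist"; returns the picture (480x640x3 uint8, blue, green, red); there is no depth.
- vision.calibration(name): a dict with "fx", "fy", "cx", "cy" (pixels), "D" ([k1, k2, p1, p2, k3] as OpenCV has them; the pictures are not rectified), "rvec" (rotation vector, rad) and "tvec" (3), from world to camera coordinates, as OpenCV has them; the wrist camera has in their place "T_tool_cam" (4x4, takes a point from camera to tool coordinates, whose origin is the TCP and whose axes are the flange's). Camera axes: x right, y down, z forward; pixel columns grow to the right and rows downward; lengths in m; the calibration is good to about 2 mm. A picture is of the moment at which its call begins: read the wrist's pose just before it. calibration takes no time and is no camera call.
- job.close_job(): hands the job in; it is judged then, once.
Trained networks look in the newest picture that a camera, given by its name, has taken for a name from the list of things; names that differ only in an ending like _2 or _b are one class to them, and where a whole thing is asked for, a point or a joint stands for the part that bears it (a point fixed in the world has none). Each returns a list of dicts, best first, with "conf" (0 to 1); they miss things now and then, are a little off and sometimes report something else, mostly with a low value. They report only what shows in the picture. A call takes as long as a camera call.
- spotter.boxes_of(camera, name): "point" ([x, y, z] in m, in world coordinates, good to about 4 mm: the middle of the surface that is visible of it).
- spotter.regions_of(camera, name): "pixels" (480x640 bool, what is visible of it).
The state is a dict: "time": time; "joint_positions": joint angles; "joint_vel": joint speeds; "joint_torque": joint torques, N m; "ee_pos": TCP position; "eef_rot": TCP orientation; "ft_force": force on the tool from outside, world axes, zero at the start; "torque": the same for the moment, N m; "width": finger opening in m; "grip_force": force on a finger pad.
Only numpy, scipy, OpenCV 4.12 (cv2) and the standard library are available. Lean on these libraries where they do the work, as an engineer would, in place of code of your own. Each camera call takes 0.05 s, during which the arm holds its last target. There are 200 camera calls.

## Working session

There is one attempt and no reset: what is moved stays moved. The work goes in short steps, Python scripts to look and compute and a tool call to move; the robot and the scene stay as the last step left them, time stands still between calls to the robot, and variables do not carry over. Pictures are saved under pics/ and viewed, at most 14 in all, crops included, and the job is handed in when it is done.

Besides the shell and the picture viewer there is one more tool, called after "Emit:" as name(argument=value, ...) on one line, values as JSON. play_rows: Moves the arm, as the interface text tells. Shift numbers are shares of 150 mm and turn numbers shares of 30 degrees, none past 1 either way. Its arguments: {"type":"object","properties":{"series":{"type":"array","items":{"type":"array","items":{"type":"number"}}},"fingers":{"type":"number"},"squeeze":{"type":"number"}},"required":["series"]}

```bash
mkdir -p pics
python3 - <<'E'
from bench import status, vision, job, spotter, r
import cv2
s=status.read_state();print(s,r.grasp_offset)
for c in("top","scene"):
    cv2.imwrite(f"pics/{c}0.png",vision.camera(c))
    for n in "cyl_half cyl_double cyl_turn cyl_long tray_59 tray_79 tray_99 tray_119 oil_bottle padlock".split():
        print(c,n,[([round(v,3) for v in d["point"]],round(d["conf"],2)) for d in spotter.boxes_of(c,n)][:3])
print(vision.calibration("wrist")["T_tool_cam"])
E
```

```text
{'time': 0.0, 'joint_positions': array([ 1.305464  ,  0.33287215, -0.06473747,  1.46094111,  0.02157608,
        1.34992114, -0.08851657]), 'joint_vel': array([-9.94590936e-05, -8.10908077e-04,  8.49930440e-04, -1.23995514e-03,
        8.24589424e-04, -6.90207463e-04, -1.10883960e-03]), 'joint_torque': array([-5.15917818e-04, -6.23266983e+01,  2.45539681e-02, -3.89898670e+01,
       -6.13698503e-02,  3.98388016e-02,  1.43570282e-04]), 'ee_pos': array([ 0.15021931, -0.6065411 ,  0.40395377]), 'eef_rot': array([ 9.92641809e-01,  1.21085566e-01, -1.03824393e-04, -7.16176258e-04]), 'ft_force': array([0.00664262, 0.11076813, 0.26509506]), 'torque': array([ 0.0303697 ,  0.00719518, -0.01863458]), 'grip_force': 0.0, 'width': 0.08695202970228663} 0.1635
top cyl_half [([0.411, -0.215, 0.031], 0.47)]
top cyl_double [([0.525, -0.342, 0.032], 0.66), ([0.64, -0.37, 0.068], 0.58)]
top cyl_turn [([0.419, -0.369, 0.032], 0.49)]
top cyl_long [([0.409, -0.299, 0.028], 0.7)]
top tray_59 [([0.506, 0.412, 0.004], 0.87), ([0.602, 0.189, 0.0], 0.84), ([0.58, 0.268, 0.004], 0.82)]
top tray_79 [([0.506, 0.41
[... 691 characters left out ...]
([0.596, 0.186, 0.008], 0.89), ([0.525, 0.336, 0.009], 0.7), ([0.576, 0.268, 0.009], 0.68)]
scene tray_99 [([0.596, 0.186, 0.008], 0.89), ([0.525, 0.336, 0.009], 0.7), ([0.576, 0.268, 0.009], 0.68)]
scene tray_119 [([0.596, 0.186, 0.008], 0.89), ([0.525, 0.336, 0.009], 0.7), ([0.576, 0.268, 0.009], 0.68)]
scene oil_bottle [([0.639, -0.362, 0.05], 0.68), ([0.524, 0.336, 0.009], 0.18)]
scene padlock [([0.358, 0.254, 0.014], 0.8)]
[[ 1.30391505e-04 -9.61496558e-01 -2.74816944e-01  7.49864730e-02]
 [ 9.99999988e-01  1.03156360e-04  1.13555654e-04 -4.01940073e-04]
 [-8.08342552e-05 -2.74816955e-01  9.61496560e-01  2.02532486e-02]
 [ 0.00000000e+00  0.00000000e+00  0.00000000e+00  1.00000000e+00]]
```

View pics/top0.png

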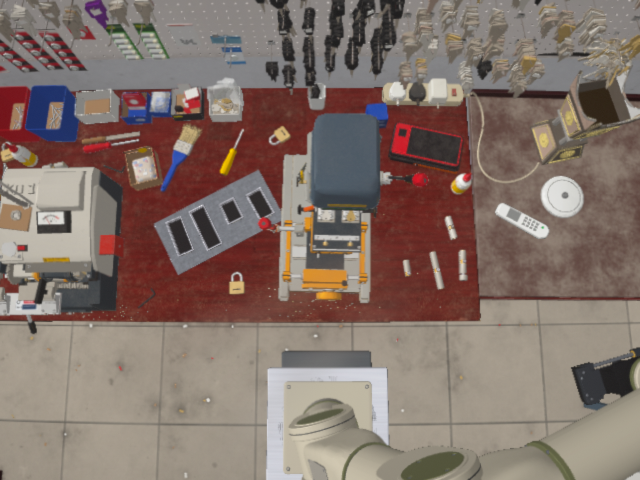

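View pics/scene0.png

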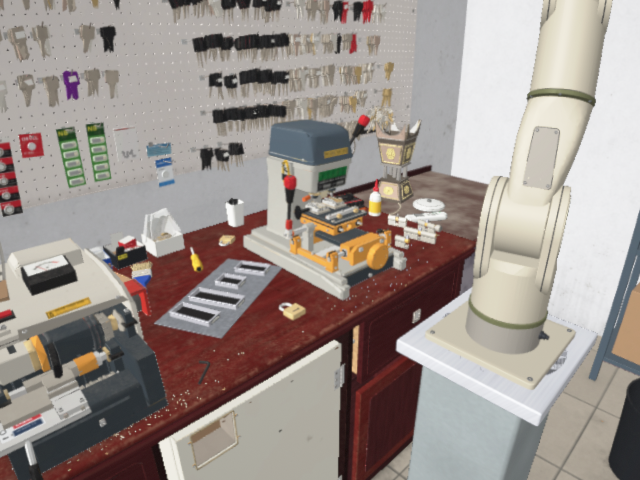

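The top view shows four cylinders at about (406,268), (437,270), (462,264) and (450,227). The four dark trays are near (180,236), (205,227), (232,210) and (258,182–206) on the mat. The bottle is at (460,183) and the padlock at (237,284).

```bash
cat > h.py <<'E'
from bench import status, vision, job, spotter, r
import numpy as np, cv2
from scipy.spatial.transform import Rotation as R
CYL="cyl_half cyl_double cyl_turn cyl_long".split()
def pose():
    s=status.read_state(); return np.array(s["ee_pos"]),R.from_quat(s["eef_rot"])
def down(yaw):  # tool x at angle yaw, z down
    c,s=np.cos(yaw),np.sin(yaw)
    return R.from_matrix(np.array([[c,s,0],[s,-c,0],[0,0,-1]]))
def chain(wps,start=None):
    """wps: (x,y,z,yaw deg); prints tool-frame numbers for each leg"""
    p,q=pose() if start is None else (np.array(start[:3]),down(np.radians(start[3])))
    for w in wps:
        t=down(np.radians(w[3])); d=q.inv().apply(np.array(w[:3])-p)/.15
        rv=np.degrees((q.inv()*t).as_rotvec())/30
        n=max(np.linalg.norm(d)*3,np.linalg.norm(rv)*30/8.59)
        print(w,np.round(d,3),np.round(rv,3),"rows %.1f"%n); p,q=np.array(w[:3]),t
def cam(name):
    c=vision.calibration(name); K=np.array([[c["fx"],0,c["cx"]],[0,c["fy"],c["cy"]],[0,0,1]])
    if name=="wrist":
        p,q=pose(); T=np.eye(4);T[:3,:3]=q.as_matrix();T[:3,3]=p; T=T@np.array(c["T_tool_cam"])
    else:
        M=cv2.Rodrigues(np.array(c["rvec"],float))[0];T=np.eye(4);T[:3,:3]=M.T;T[:3,3]=-M.T@np.array(c["tvec"]).ravel()
    return K,np.array(c["D"],float),T
def ground(C,px,z):
    K,D,T=C; u=cv2.undistortPoints(np.array(px,float).reshape(-1,1,2),K,D).reshape(-1,2)
    d=np.c_[u,np.ones(len(u))]@T[:3,:3].T; o=T[:3,3]
    return (o+d*((z-o[2])/d[:,2])[:,None])[:,:2]
def fit(C,mask,z):
    v,u=np.nonzero(mask); P=ground(C,np.c_[u,v],z).astype(np.float32)
    (c,wh,a)=cv2.minAreaRect(P*1000); a=a if wh[0]>wh[1] else a+90
    a=(a+90)%180-90
    return np.array(c)/1000,max(wh),min(wh),a
E
python3 - <<'E'
from h import *
C=cam("top"); vision.camera("top")
for n in CYL+["tray_59"]:
    for d in spotter.regions_of("top",n): print(n,round(d["conf"],2),d["pixels"].sum(),fit(C,d["pixels"],.012 if n[0]=='t' else .03))
chain([(.25,-.5,.5,0),(.36,-.4,.5,0),(.47,-.3,.5,0)])
E
```

```text
cyl_half 0.67 426 (array([0.59310944, 0.18501627]), 82.5927734375, 45.230960845947266, 29.788148880004883)
cyl_half 0.49 99 (array([ 0.41258502, -0.21574637]), 43.60441589355469, 17.665773391723633, 9.22408676147461)
cyl_half 0.38 382 (array([0.57235193, 0.26340222]), 68.37762451171875, 45.47926330566406, 27.37550926208496)
cyl_double 0.6 164 (array([ 0.52439716, -0.34162933]), 66.0836410522461, 20.348093032836914, 13.826478004455566)
cyl_turn 0.71 241 (array([ 0.41859479, -0.36834464]), 84.79479217529297, 22.842693328857422, -0.378173828125)
cyl_long 0.8 264 (array([ 0.40794458, -0.29590344]), 102.70903778076172, 20.038185119628906, 9.859344482421875)
tray_59 0.97 366 (array([0.57797827, 0.26750934]), 66.72250366210938, 46.225833892822266, 27.388153076171875)
tray_59 0.58 654 (array([0.50546002, 0.41055606]), 109.91975402832031, 50.92829895019531, 24.126447677612305)
tray_59 0.56 786 (array([0.53005438, 0.3382471 ]), 131.2742156982422, 49.3015022277832, 28.02477264404297)
(0.25, -0.5, 0.5, 0) [ 0.816 -0.53  -0.635] [ 0.    -0.     0.464] rows 3.5
(0.36, -0.4, 0.5, 0) [ 0.733 -0.667  0.   ] [0. 0. 0.] rows 3.0
(0.47, -0.3, 0.5, 0) [ 0.733 -0.667  0.   ] [0. 0. 0.] rows 3.0
```

Emit:
play_rows(series=[[0.82,-0.53,-0.63,0,0,0.46],[0.82,-0.53,-0.63,0,0,0.46],[0.82,-0.53,-0.63,0,0,0.46],[0.82,-0.53,-0.63,0,0,0.46]], fingers=0.0, squeeze=25)

```text
time: 1.8
ee_pos: [0.2537, -0.4971, 0.5024]
eef_rot: [1.0, 0.003, 0.001, 0.001]
ft_force: [-0.5, -0.6, 0.1]
width: 0.0628
grip_force: 0.0
```

Emit:
play_rows(series=[[0.73,-0.67,0,0,0,0],[0.73,-0.67,0,0,0,0],[0.73,-0.67,0,0,0,0]])

```text
time: 2.1
ee_pos: [0.361, -0.3975, 0.4997]
eef_rot: [1.0, 0.001, 0.0, 0.0]
ft_force: [-0.3, -0.8, 0.3]
width: 0.0451
grip_force: 0.0
```

Emit:
play_rows(series=[[0.73,-0.67,0,0,0,0],[0.73,-0.67,0,0,0,0],[0.73,-0.67,0,0,0,0],[0.73,-0.67,0,0,0,0],[0.73,-0.67,0,0,0,0]])

```text
time: 2.6
ee_pos: [0.4699, -0.2975, 0.4992]
eef_rot: [1.0, 0.002, -0.0, -0.0]
ft_force: [-0.3, -1.4, -0.4]
width: 0.0435
grip_force: 0.0
```

Run:
```python
from h import *
C=cam("wrist"); im=vision.camera("wrist")
for n in CYL:
    for d in spotter.regions_of("wrist",n):
        m=d["pixels"];print(n,round(d["conf"],2),m.sum(),*fit(C,m,.026))
        if d["conf"]>.5: im[cv2.morphologyEx(m.astype(np.uint8),cv2.MORPH_GRADIENT,np.ones((3,3)))>0]=(0,0,255)
    print([(np.round(d["point"],3),round(d["conf"],2)) for d in spotter.boxes_of("wrist",n)])
cv2.imwrite("pics/w1.png",im)
```

```text
cyl_half 0.96 495 [ 0.41505157 -0.21752943] 49.94852066040039 18.16069221496582 9.846399307250977
[(array([ 0.422, -0.218,  0.03 ]), 0.73)]
cyl_double 0.8 761 [ 0.52535046 -0.34317612] 63.972957611083984 17.52958106994629 12.917009353637695
[(array([ 0.525, -0.345,  0.032]), 0.62)]
cyl_turn 0.68 917 [ 0.42028958 -0.36901273] 89.31846618652344 21.091360092163086 -0.01267242431640625
[(array([ 0.424, -0.367,  0.03 ]), 0.66)]
cyl_long 0.8 1059 [ 0.40788177 -0.29777231] 109.15118408203125 17.241897583007812 10.952230453491211
[(array([ 0.41 , -0.299,  0.033]), 0.56)]
```

View pics/w1.png

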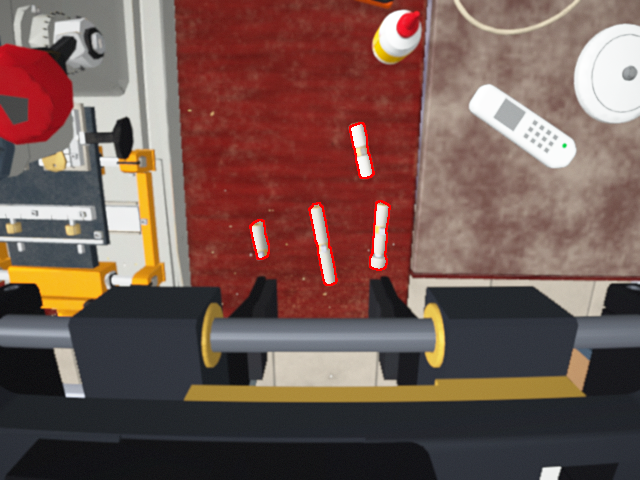

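The wrist view shows the half at (260,240), the long at (323,244), the turn at (380,235) with its knob at the bottom, and the double at (361,150). The half stands close to the mill (its edge is at column ~185), so I'll check clearance for the gripper body.

Run:
```python
from h import *
C=cam("wrist"); 
P=[(165,270),(152,150),(188,275),(178,100),(132,135)]
for z in(0,.03,.1):print(z,np.round(ground(C,P,z),3).tolist())
im=cv2.imread("pics/w1.png")[0:300,60:420]; s=cv2.imread("pics/scene0.png")[180:310,240:460]
cv2.imwrite("pics/c1.png",np.vstack([cv2.resize(s,(660,390),interpolation=cv2.INTER_CUBIC)]))
chain([(.415,-.3687,.25,0),(.415,-.3687,.1955,0)])
```

```text
0 [[0.362, -0.08], [0.525, -0.081], [0.355, -0.112], [0.585, -0.12], [0.544, -0.057]]
0.03 [[0.374, -0.093], [0.526, -0.095], [0.367, -0.123], [0.583, -0.132], [0.544, -0.072]]
0.1 [[0.4, -0.125], [0.529, -0.126], [0.394, -0.151], [0.577, -0.158], [0.544, -0.107]]
(0.415, -0.3687, 0.25, 0) [-0.359  0.465  1.662] [ 0.    -0.     0.002] rows 5.3
(0.415, -0.3687, 0.1955, 0) [0.    0.    0.363] [0. 0. 0.] rows 1.1
```

View pics/c1.png

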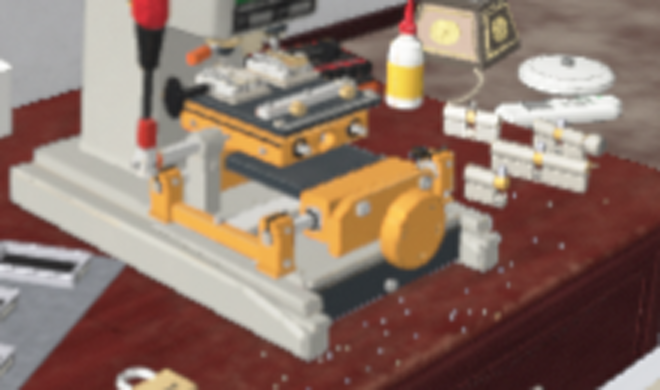

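Emit:
play_rows(series=[[-0.36,0.465,1,0,0,0],[-0.36,0.465,1,0,0,0],[-0.36,0.465,1,0,0,0],[-0.36,0.465,1,0,0,0],[-0.36,0.465,1,0,0,0]])

```text
time: 3.55
ee_pos: [0.413, -0.3696, 0.3461]
eef_rot: [1.0, -0.001, -0.002, -0.002]
ft_force: [0.2, 0.3, 1.0]
width: 0.0436
grip_force: 0.0
```

Emit:
play_rows(series=[[0,0,0.33,0,0,0],[0,0,0.5,0,0,0],[0,0,0.5,0,0,0],[0,0,0.5,0,0,0],[0,0,0.5,0,0,0]])

```text
time: 4.05
ee_pos: [0.4164, -0.3686, 0.277]
eef_rot: [1.0, 0.001, 0.002, 0.001]
ft_force: [0.5, -0.2, 1.1]
width: 0.0433
grip_force: 0.0
```

Run:
```python
from h import *
C=cam("wrist"); im=vision.camera("wrist")
for n in CYL[2:3]:
    for d in spotter.regions_of("wrist",n):
        m=d["pixels"];print(n,round(d["conf"],2),m.sum(),*fit(C,m,.0245))
print(pose()[0])
cv2.imwrite("pics/w2.png",im)
```

```text
cyl_turn 0.73 3336 [ 0.41898596 -0.36923029] 89.19497680664062 21.184600830078125 -0.5524520874023438
[ 0.41602657 -0.36862532  0.27639538]
```

View pics/w2.png

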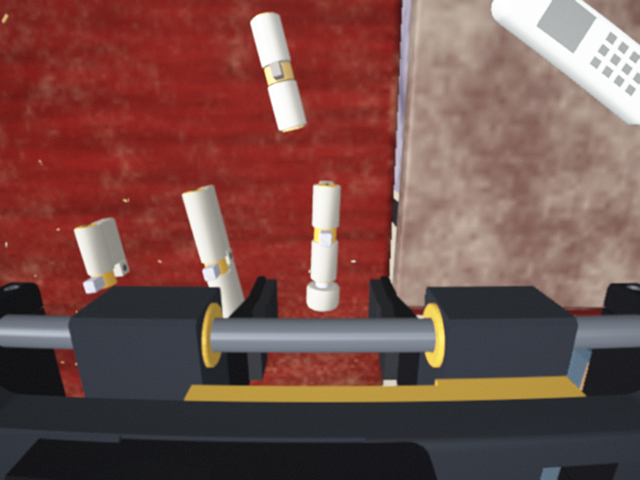

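The turn cylinder is at (324,245) with its knob nearest the robot, centred between the fingers. The half's cam is at its robot-side end (100,284). I'll descend and grip.

Emit:
play_rows(series=[[0,0,0.3,0,0,0],[0,0,0.45,0,0,0],[0,0,0.54,0,0,0],[0,0,0.54,0,0,0]])

```text
time: 4.55
ee_pos: [0.4151, -0.3682, 0.1925]
eef_rot: [1.0, 0.001, -0.001, -0.001]
ft_force: [0.1, -0.0, 0.5]
width: 0.0437
grip_force: 0.0
```

Emit:
play_rows(series=[[0,0,0,0,0,0],[0,0,0,0,0,0],[0,0,0,0,0,0],[0,0,0,0,0,0],[0,0,0,0,0,0]], fingers=-1, squeeze=30)

```text
time: 5.05
ee_pos: [0.4155, -0.3686, 0.1939]
eef_rot: [1.0, 0.001, 0.0, 0.0]
ft_force: [-1.0, -0.0, 3.1]
width: 0.0161
grip_force: 29.8
```

Emit:
play_rows(series=[[0,0,-0.2,0,0,0],[0,0,-0.4,0,0,0],[0,0,-0.6,0,0,0],[0,0,-0.8,0,0,0],[0,0,-1,0,0,0]])

```text
time: 5.55
ee_pos: [0.415, -0.3681, 0.3444]
eef_rot: [1.0, 0.001, -0.0, -0.0]
ft_force: [0.0, -1.2, -2.5]
width: 0.0164
grip_force: 29.8
```

Run:
```python
from h import *
chain([(.41,-.25,.46,0),(.41,-.11,.48,0),(.41,.03,.48,0),(.43,.16,.48,14),(.49,.27,.48,27)])
```

```text
(0.41, -0.25, 0.46, 0) [-0.032 -0.788 -0.771] [-0.     0.001  0.004] rows 3.3
(0.41, -0.11, 0.48, 0) [ 0.    -0.933 -0.133] [0. 0. 0.] rows 2.8
(0.41, 0.03, 0.48, 0) [ 0.    -0.933  0.   ] [0. 0. 0.] rows 2.8
(0.43, 0.16, 0.48, 14) [ 0.133 -0.867  0.   ] [ 0.     0.    -0.467] rows 2.6
(0.49, 0.27, 0.48, 27) [ 0.566 -0.615  0.   ] [ 0.     0.    -0.433] rows 2.5
```

Emit:
play_rows(series=[[-0.03,-0.79,-0.77,0,0,0],[-0.03,-0.79,-0.77,0,0,0],[-0.03,-0.79,-0.77,0,0,0],[-0.03,-0.79,-0.77,0,0,0]])

```text
time: 5.95
ee_pos: [0.4113, -0.2461, 0.4627]
eef_rot: [1.0, 0.003, 0.002, 0.001]
ft_force: [0.4, -1.3, -2.1]
width: 0.0163
grip_force: 29.8
```

Emit:
play_rows(series=[[0,-0.93,-0.13,0,0,0],[0,-0.93,-0.13,0,0,0],[0,-0.93,-0.13,0,0,0]])

```text
time: 6.25
ee_pos: [0.41, -0.1082, 0.4782]
eef_rot: [1.0, 0.001, -0.0, 0.0]
ft_force: [0.8, -0.4, -0.8]
width: 0.0159
grip_force: 29.8
```

Emit:
play_rows(series=[[0,-0.93,0,0,0,0],[0,-0.93,0,0,0,0],[0,-0.93,0,0,0,0]])

```text
time: 6.55
ee_pos: [0.4095, 0.0317, 0.4779]
eef_rot: [1.0, 0.002, -0.0, 0.0]
ft_force: [0.8, -1.3, -1.5]
width: 0.0161
grip_force: 29.8
```

Emit:
play_rows(series=[[0.13,-0.87,0,0,0,-0.47],[0.13,-0.87,0,0,0,-0.47],[0.13,-0.87,0,0,0,-0.47]])

```text
time: 6.85
ee_pos: [0.4288, 0.1628, 0.4781]
eef_rot: [0.992, 0.127, 0.0, -0.0]
ft_force: [-0.3, 0.8, -1.7]
width: 0.0157
grip_force: 29.8
```

Emit:
play_rows(series=[[0.57,-0.61,0,0,0,-0.43],[0.57,-0.61,0,0,0,-0.43],[0.57,-0.61,0,0,0,-0.43],[0.57,-0.61,0,0,0,-0.43],[0.57,-0.61,0,0,0,-0.43]])

```text
time: 7.35
ee_pos: [0.4899, 0.2693, 0.4772]
eef_rot: [0.972, 0.235, -0.001, -0.0]
ft_force: [0.6, 0.9, -0.9]
width: 0.016
grip_force: 29.8
```

Run:
```python
from h import *
C=cam("wrist"); im=vision.camera("wrist"); print(pose()[0])
for d in spotter.regions_of("wrist","tray_59"):
        m=d["pixels"];print(round(d["conf"],2),m.sum(),*fit(C,m,.014)); v,u=np.nonzero(m)
        if d["conf"]>.4: im[cv2.morphologyEx(m.astype(np.uint8),cv2.MORPH_GRADIENT,np.ones((3,3)))>0]=(0,0,255)
print([(np.round(d["point"],3),round(d["conf"],2)) for d in spotter.boxes_of("wrist","tray_59")])
cv2.imwrite("pics/w3.png",im)
```

```text
[0.48981235 0.26865391 0.47759796]
0.9 2972 [0.59740985 0.18942325] 85.21054077148438 47.84365463256836 30.33820152282715
0.68 2459 [0.57844958 0.26954843] 66.9644546508789 47.00773239135742 27.71174430847168
0.68 3947 [0.50673157 0.41032779] 106.53133392333984 48.97209930419922 23.407075881958008
0.64 4572 [0.53058728 0.33999646] 126.30036163330078 48.057003021240234 26.915145874023438
[(array([0.508, 0.412, 0.005]), 0.78), (array([0.533, 0.341, 0.007]), 0.78), (array([0.579, 0.267, 0.01 ]), 0.66), (array([0.604, 0.187, 0.003]), 0.58), (array([0.506, 0.279, 0.314]), 0.3)]
```

View pics/w3.png

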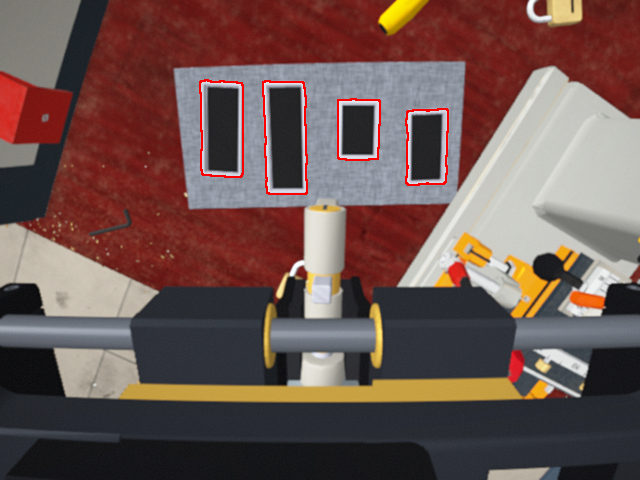

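The wrist view shows the trays, left to right: 99 at (222,128), 119 at (285,137), 59 at (358,130) and 79 at (427,147). The turn cylinder is held straight at (322,260).

Run:
```python
from h import *
chain([(.504,.409,.36,23.4),(.504,.409,.23,23.4),(.504,.409,.1995,23.4)])
print(status.read_state()["joint_positions"].round(2))
im=cv2.imread("pics/w3.png")
for x,y in [(.6,.12),(.6,.087),(.643,.106),(.55,.12)]:
    K,D,T=cam("wrist"); Ti=np.linalg.inv(T)
    for z,c in((.03,(0,255,0)),(.08,(255,0,0))):
        p=cv2.projectPoints(np.array([[x,y,z]]),cv2.Rodrigues(Ti[:3,:3])[0],Ti[:3,3],K,D)[0].ravel(); cv2.circle(im,tuple(int(v) for v in p),3,c,-1); print(x,y,z,p.round())
cv2.imwrite("pics/w3b.png",cv2.resize(im[0:300,380:640],None,fx=2,fy=2))
```

```text
(0.504, 0.409, 0.36, 23.4) [ 0.511 -0.794  0.787] [0.003 0.    0.121] rows 3.7
(0.504, 0.409, 0.23, 23.4) [0.    0.    0.867] [0. 0. 0.] rows 2.6
(0.504, 0.409, 0.1995, 23.4) [0.    0.    0.203] [0. 0. 0.] rows 0.6
[ 0.23  0.29 -0.98  1.48  0.24  1.5  -1.85]
0.6 0.12 0.03 [480. 174.]
0.6 0.12 0.08 [500. 180.]
0.6 0.087 0.03 [503. 187.]
0.6 0.087 0.08 [525. 194.]
0.643 0.106 0.03 [510. 146.]
0.643 0.106 0.08 [534. 148.]
0.55 0.12 0.03 [457. 212.]
0.55 0.12 0.08 [474. 222.]
```

View pics/w3b.png

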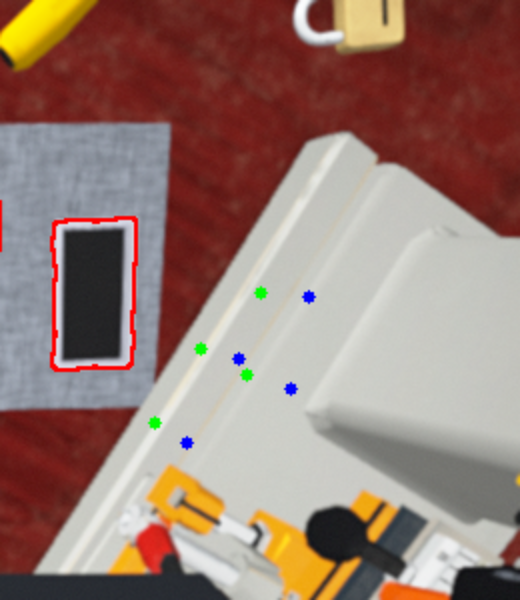

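Emit:
play_rows(series=[[0.51,-0.79,0.79,0,0,0.12],[0.51,-0.79,0.79,0,0,0.12],[0.51,-0.79,0.79,0,0,0.12],[0.51,-0.79,0.79,0,0,0.12],[0.51,-0.79,0.79,0,0,0.12]])

```text
time: 8.0
ee_pos: [0.5023, 0.4113, 0.3561]
eef_rot: [0.979, 0.205, -0.002, 0.0]
ft_force: [-0.3, -0.7, -1.1]
width: 0.0159
grip_force: 29.8
```

Emit:
play_rows(series=[[0,0,0.3,0,0,0],[0,0,0.6,0,0,0],[0,0,0.8,0,0,0],[0,0,0.87,0,0,0],[0,0,0.87,0,0,0]])

```text
time: 8.5
ee_pos: [0.5043, 0.4084, 0.2292]
eef_rot: [0.979, 0.203, -0.0, 0.001]
ft_force: [-0.4, -0.7, -1.4]
width: 0.0164
grip_force: 29.8
```

Run:
```python
from h import *
print(pose()[0],status.read_state()["joint_positions"].round(2)); chain([(.504,.409,.1995,23.4)])
cv2.imwrite("pics/w4.png",vision.camera("wrist"))
```

```text
[0.50434184 0.40842241 0.22915911] [-0.15  0.69 -0.84  1.54  0.54  1.16 -2.26]
(0.504, 0.409, 0.1995, 23.4) [-0.    -0.005  0.198] [0.002 0.001 0.001] rows 0.6
```

View pics/w4.png

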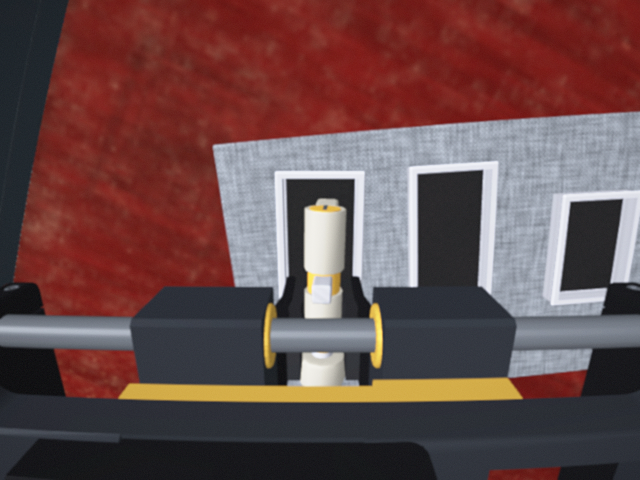

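The cylinder is centred over tray 99 (tray columns 280–362, cylinder at 324). Lowering and releasing.

Emit:
play_rows(series=[[0,-0.005,0.06,0,0,0],[0,-0.005,0.12,0,0,0],[0,-0.005,0.17,0,0,0],[0,-0.005,0.2,0,0,0],[0,-0.005,0.2,0,0,0]])

```text
time: 9.05
ee_pos: [0.5035, 0.4104, 0.1988]
eef_rot: [0.979, 0.204, -0.0, 0.0]
ft_force: [0.8, -0.3, -2.0]
width: 0.016
grip_force: 29.9
```

Emit:
play_rows(series=[[0,0,0,0,0,0],[0,0,0,0,0,0],[0,0,0,0,0,0],[0,0,0,0,0,0]], fingers=-0.3)

```text
time: 9.45
ee_pos: [0.5035, 0.4105, 0.1994]
eef_rot: [0.979, 0.204, 0.0, -0.0]
ft_force: [0.5, 0.1, -0.3]
width: 0.03
grip_force: 0.0
```

Emit:
play_rows(series=[[0,0,-0.2,0,0,0],[0,0,-0.5,0,0,0],[0,0,-0.8,0,0,0],[0,0,-1,0,0,0],[0,0,-1,0,0,0]])

```text
time: 9.95
ee_pos: [0.5037, 0.4115, 0.3544]
eef_rot: [0.979, 0.204, 0.003, -0.002]
ft_force: [0.7, -0.0, 0.1]
width: 0.0305
grip_force: 0.0
```

Run:
```python
from h import *
C=cam("wrist"); vision.camera("wrist")
for d in spotter.regions_of("wrist","cyl_turn"): print(round(d["conf"],2),*fit(C,d["pixels"],.03))
vision.camera("scene"); print([(np.round(d["point"],3),round(d["conf"],2)) for d in spotter.boxes_of("scene","cyl_turn")])
chain([(.44,.30,.42,14),(.41,.16,.47,0),(.41,.02,.47,5),(.41,-.12,.47,10),(.40,-.25,.42,10.5),(.4055,-.2975,.29,10.5)])
```

```text
0.94 [0.50711163 0.41148361] 86.49103546142578 21.731752395629883 23.480594635009766
[(array([0.503, 0.417, 0.028]), 0.76)]
(0.44, 0.3, 0.42, 14) [-0.681  0.504 -0.479] [0.002 0.003 0.317] rows 2.9
(0.41, 0.16, 0.47, 0) [-0.42   0.857 -0.333] [0.    0.    0.467] rows 3.0
(0.41, 0.02, 0.47, 5) [0.    0.933 0.   ] [ 0.     0.    -0.167] rows 2.8
(0.41, -0.12, 0.47, 10) [-0.081  0.93   0.   ] [ 0.     0.    -0.167] rows 2.8
(0.4, -0.25, 0.42, 10.5) [-0.216  0.842  0.333] [ 0.     0.    -0.017] rows 2.8
(0.4055, -0.2975, 0.29, 10.5) [-0.022  0.318  0.867] [0. 0. 0.] rows 2.8
```

Emit:
play_rows(series=[[-0.68,0.5,-0.48,0,0,0.32],[-0.68,0.5,-0.48,0,0,0.32],[-0.68,0.5,-0.48,0,0,0.32]], fingers=0)

```text
time: 10.45
ee_pos: [0.4392, 0.2995, 0.42]
eef_rot: [0.993, 0.121, -0.002, 0.0]
ft_force: [1.7, -1.5, 1.8]
width: 0.0421
grip_force: 0.0
```

Emit:
play_rows(series=[[-0.42,0.86,-0.33,0,0,0.47],[-0.42,0.86,-0.33,0,0,0.47],[-0.42,0.86,-0.33,0,0,0.47],[-0.42,0.86,-0.33,0,0,0.47]])

```text
time: 10.85
ee_pos: [0.4097, 0.1553, 0.4718]
eef_rot: [1.0, -0.006, 0.001, 0.002]
ft_force: [0.5, -0.0, 0.2]
width: 0.0433
grip_force: 0.0
```

Emit:
play_rows(series=[[0,0.93,0,0,0,-0.17],[0,0.93,0,0,0,-0.17],[0,0.93,0,0,0,-0.17]])

```text
time: 11.15
ee_pos: [0.4088, 0.0185, 0.4697]
eef_rot: [0.999, 0.042, -0.001, 0.0]
ft_force: [1.1, 0.2, 0.2]
width: 0.0436
grip_force: 0.0
```

Emit:
play_rows(series=[[-0.08,0.93,0,0,0,-0.17],[-0.08,0.93,0,0,0,-0.17],[-0.08,0.93,0,0,0,-0.17]])

```text
time: 11.45
ee_pos: [0.4088, -0.1216, 0.4694]
eef_rot: [0.996, 0.087, -0.001, -0.0]
ft_force: [1.1, -0.0, 0.3]
width: 0.0436
grip_force: 0.0
```

Emit:
play_rows(series=[[-0.22,0.84,0.33,0,0,-0.02],[-0.22,0.84,0.33,0,0,-0.02],[-0.22,0.84,0.33,0,0,-0.02]])

```text
time: 11.75
ee_pos: [0.3979, -0.2511, 0.4187]
eef_rot: [0.996, 0.092, -0.001, -0.001]
ft_force: [0.5, -0.2, -0.7]
width: 0.0438
grip_force: 0.0
```

Emit:
play_rows(series=[[-0.02,0.32,0.87,0,0,0],[-0.02,0.32,0.87,0,0,0],[-0.02,0.32,0.87,0,0,0],[-0.02,0.32,0.87,0,0,0],[-0.02,0.32,0.87,0,0,0]])

```text
time: 12.25
ee_pos: [0.4048, -0.2959, 0.2904]
eef_rot: [0.996, 0.093, -0.001, -0.001]
ft_force: [0.7, -0.5, -0.3]
width: 0.0433
grip_force: 0.0
```

Run:
```python
from h import *
C=cam("wrist"); im=vision.camera("wrist"); print(pose()[0],status.read_state()["joint_positions"].round(2))
for n in CYL:
  for d in spotter.regions_of("wrist",n): print(n,round(d["conf"],2),*fit(C,d["pixels"],.0245))
chain([(.4055,-.2975,.1945,10.5)])
cv2.imwrite("pics/w5.png",im)
```

```text
[ 0.40524991 -0.2958986   0.29176554] [ 0.81  0.18 -0.3   1.91  0.06  1.07 -0.89]
cyl_half 0.74 [ 0.41385867 -0.21760208] 48.195980072021484 19.261852264404297 8.59698486328125
cyl_long 0.65 [ 0.40598538 -0.29803226] 108.0583267211914 16.96350860595703 10.803838729858398
(0.4055, -0.2975, 0.1945, 10.5) [-0.     0.008  0.653] [ 0.004 -0.004  0.005] rows 2.0
```

View pics/w5.png

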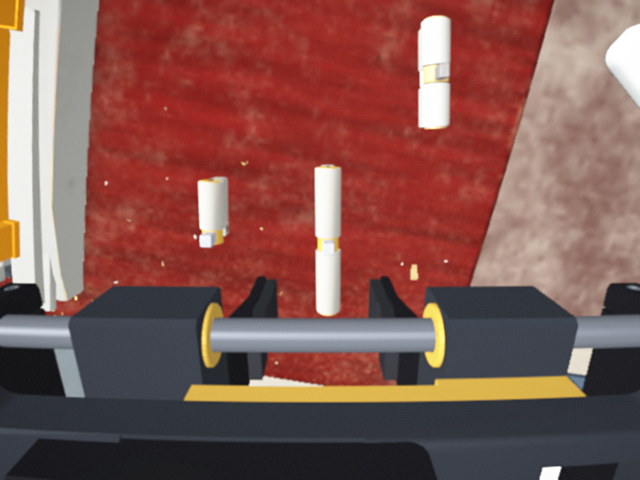

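The long cylinder at (328,240) is aligned between the fingers; its cam (328,245) marks mid-length.

Emit:
play_rows(series=[[-0.01,0.01,0.3,0,0,0],[-0.01,0.01,0.5,0,0,0],[-0.01,0.01,0.65,0,0,0],[-0.01,0.01,0.65,0,0,0]])

```text
time: 12.9
ee_pos: [0.4026, -0.2975, 0.1916]
eef_rot: [0.996, 0.093, -0.001, -0.001]
ft_force: [-0.5, 0.2, 0.9]
width: 0.0435
grip_force: 0.0
```

Emit:
play_rows(series=[[0,0,0,0,0,0],[0,0,0,0,0,0],[0,0,0,0,0,0],[0,0,0,0,0,0],[0,0,0,0,0,0]], fingers=-1)

```text
time: 13.4
ee_pos: [0.4036, -0.2985, 0.194]
eef_rot: [0.996, 0.092, 0.0, 0.001]
ft_force: [-0.9, 0.2, 3.7]
width: 0.0156
grip_force: 31.2
```

Emit:
play_rows(series=[[0,0,-0.2,0,0,0],[0,0,-0.4,0,0,0],[0,0,-0.6,0,0,0],[0,0,-0.8,0,0,0],[0,0,-1,0,0,0]])

```text
time: 13.9
ee_pos: [0.403, -0.298, 0.3444]
eef_rot: [0.996, 0.092, -0.0, -0.0]
ft_force: [-0.2, -0.6, -2.4]
width: 0.0157
grip_force: 31.2
```

Run:
```python
from h import *
chain([(.405,-.25,.47,10),(.41,-.11,.48,10),(.41,.03,.48,10),(.43,.16,.48,20),(.48,.27,.42,27),(.5306,.3395,.33,27),(.5306,.3395,.2295,27)])
```

```text
(0.405, -0.25, 0.47, 10) [ 0.071 -0.313 -0.837] [-0.001  0.001  0.02 ] rows 2.7
(0.41, -0.11, 0.48, 10) [ 0.195 -0.913 -0.067] [0. 0. 0.] rows 2.8
(0.41, 0.03, 0.48, 10) [ 0.162 -0.919  0.   ] [0. 0. 0.] rows 2.8
(0.43, 0.16, 0.48, 20) [ 0.282 -0.83   0.   ] [ 0.     0.    -0.333] rows 2.6
(0.48, 0.27, 0.42, 27) [ 0.564 -0.575  0.4  ] [ 0.     0.    -0.233] rows 2.7
(0.5306, 0.3395, 0.33, 27) [ 0.511 -0.26   0.6  ] [0. 0. 0.] rows 2.5
(0.5306, 0.3395, 0.2295, 27) [0.   0.   0.67] [0. 0. 0.] rows 2.0
```

Emit:
play_rows(series=[[0.07,-0.31,-0.84,0,0,0.02],[0.07,-0.31,-0.84,0,0,0.02],[0.07,-0.31,-0.84,0,0,0.02]])

```text
time: 14.2
ee_pos: [0.4051, -0.2492, 0.4724]
eef_rot: [0.996, 0.088, 0.001, 0.001]
ft_force: [1.0, 0.0, -3.1]
width: 0.0155
grip_force: 31.2
```

Emit:
play_rows(series=[[0.2,-0.91,-0.07,0,0,0],[0.2,-0.91,-0.07,0,0,0],[0.2,-0.91,-0.07,0,0,0]])

```text
time: 14.5
ee_pos: [0.4106, -0.1081, 0.48]
eef_rot: [0.996, 0.088, 0.0, 0.0]
ft_force: [-0.0, -0.7, -1.8]
width: 0.0155
grip_force: 31.2
```

Emit:
play_rows(series=[[0.16,-0.92,0,0,0,0],[0.16,-0.92,0,0,0,0],[0.16,-0.92,0,0,0,0]])

```text
time: 14.8
ee_pos: [0.4098, 0.0321, 0.4797]
eef_rot: [0.996, 0.088, 0.0, 0.0]
ft_force: [1.9, 0.1, -1.3]
width: 0.0155
grip_force: 31.2
```

Emit:
play_rows(series=[[0.28,-0.83,0,0,0,-0.33],[0.28,-0.83,0,0,0,-0.33],[0.28,-0.83,0,0,0,-0.33]])

```text
time: 15.1
ee_pos: [0.4294, 0.1627, 0.48]
eef_rot: [0.985, 0.175, 0.0, -0.0]
ft_force: [1.2, 0.2, -3.0]
width: 0.0154
grip_force: 31.2
```

Emit:
play_rows(series=[[0.56,-0.58,0.4,0,0,-0.23],[0.56,-0.58,0.4,0,0,-0.23],[0.56,-0.58,0.4,0,0,-0.23]])

```text
time: 15.4
ee_pos: [0.4799, 0.2715, 0.418]
eef_rot: [0.973, 0.232, -0.001, -0.0]
ft_force: [-0.1, -0.7, -0.5]
width: 0.0152
grip_force: 31.2
```

Emit:
play_rows(series=[[0.51,-0.26,0.6,0,0,0],[0.51,-0.26,0.6,0,0,0],[0.51,-0.26,0.6,0,0,0],[0.51,-0.26,0.6,0,0,0],[0.51,-0.26,0.6,0,0,0]])

```text
time: 15.9
ee_pos: [0.5301, 0.3388, 0.3293]
eef_rot: [0.973, 0.232, -0.001, 0.0]
ft_force: [-0.1, -0.0, -2.2]
width: 0.0157
grip_force: 31.2
```

Run:
```python
from h import *
C=cam("wrist"); im=vision.camera("wrist"); s=status.read_state();print(pose()[0],s["joint_positions"].round(2),s["width"])
for d in spotter.regions_of("wrist","tray_119"): print(round(d["conf"],2),*fit(C,d["pixels"],.014))
chain([(.5306,.3395,.2295,27),(.5306,.3395,.1995,27)])
cv2.imwrite("pics/w6.png",im)
```

```text
[0.53023311 0.33849967 0.33025584] [-0.    0.54 -0.87  1.51  0.42  1.29 -2.02] 0.01556715581115968
0.94 [0.50651944 0.41072614] 108.32872772216797 49.05617904663086 23.566120147705078
0.88 [0.53891272 0.3446077 ] 109.43824768066406 47.20489501953125 27.535751342773438
0.79 [0.5781228  0.27067664] 65.78086853027344 48.13727569580078 27.020292282104492
0.78 [0.59753601 0.19073358] 87.59022521972656 51.454803466796875 29.65903663635254
(0.5306, 0.3395, 0.2295, 27) [ 0.004 -0.007  0.675] [ 0.001 -0.002 -0.007] rows 2.0
(0.5306, 0.3395, 0.1995, 27) [0.  0.  0.2] [0. 0. 0.] rows 0.6
```

View pics/w6.png

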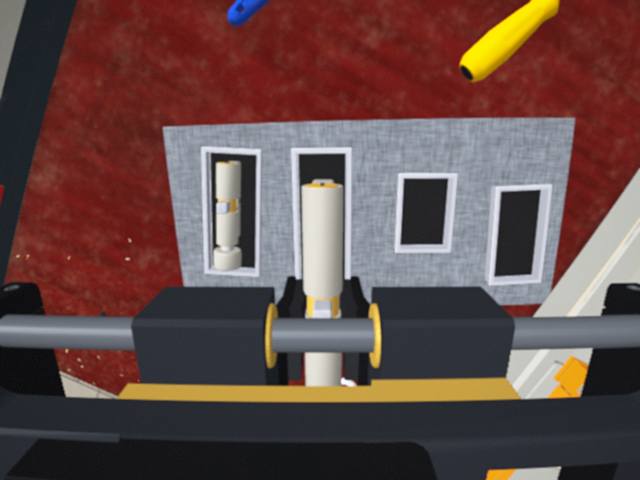

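The turn cylinder stands well in tray 99 at (228,213). The long cylinder at (322,240) lines up with tray 119.

Emit:
play_rows(series=[[0,-0.01,0.3,0,0,0],[0,-0.01,0.5,0,0,0],[0,-0.01,0.67,0,0,0],[0,-0.01,0.67,0,0,0]])

```text
time: 16.4
ee_pos: [0.5292, 0.3383, 0.2272]
eef_rot: [0.973, 0.231, -0.002, 0.001]
ft_force: [0.1, 0.2, -1.8]
width: 0.0155
grip_force: 31.2
```

Emit:
play_rows(series=[[0,0,0.06,0,0,0],[0,0,0.12,0,0,0],[0,0,0.17,0,0,0],[0,0,0.2,0,0,0],[0,0,0.2,0,0,0]])

```text
time: 16.9
ee_pos: [0.5297, 0.34, 0.1991]
eef_rot: [0.973, 0.232, 0.0, 0.0]
ft_force: [-0.1, -0.5, -1.4]
width: 0.0157
grip_force: 31.2
```

Emit:
play_rows(series=[[0,0,0,0,0,0],[0,0,0,0,0,0],[0,0,0,0,0,0],[0,0,0,0,0,0]], fingers=-0.3)

```text
time: 17.3
ee_pos: [0.5298, 0.3401, 0.1995]
eef_rot: [0.973, 0.232, 0.0, -0.0]
ft_force: [-0.1, -0.3, -0.8]
width: 0.0293
grip_force: 0.0
```

Emit:
play_rows(series=[[0,0,-0.2,0,0,0],[0,0,-0.5,0,0,0],[0,0,-0.8,0,0,0],[0,0,-1,0,0,0],[0,0,-1,0,0,0]])

```text
time: 17.8
ee_pos: [0.53, 0.3411, 0.3544]
eef_rot: [0.973, 0.232, 0.004, -0.001]
ft_force: [0.4, 0.6, -0.3]
width: 0.0304
grip_force: 0.0
```

```bash
cat >> h.py <<'E'
def tilted(yaw,tilt):  # tilt (deg) about tool x; grasp point stays
    return down(np.radians(yaw))*R.from_euler("x",tilt,degrees=True)
def tchain(wps):
    """wps: grasp point x,y,z, yaw, tilt"""
    p,q=pose()
    for w in wps:
        t=tilted(w[3],w[4]); g=np.array(w[:3])-t.apply([0,0,r.grasp_offset])
        d=q.inv().apply(g-p)/.15; rv=np.degrees((q.inv()*t).as_rotvec())/30
        print(w,np.round(g,4),np.round(d,3),np.round(rv,3),"rows %.1f"%max(np.linalg.norm(d)*3,np.linalg.norm(rv)*30/8.59)); p,q=g,t
E
python3 - <<'E'
from h import *
C=cam("wrist"); vision.camera("wrist")
for d in spotter.regions_of("wrist","cyl_long"): print(round(d["conf"],2),*fit(C,d["pixels"],.03))
print(tilted(13,10).apply([0,0,1]))
tchain([(.44,.28,.26,14,0),(.41,.14,.3,5,0),(.41,.0,.3,7,0),(.41,-.14,.3,10,0),(.43,-.28,.3,13,0),(.5,-.34,.2,13,10),(.5245,-.3425,.115,13,10)])
E
```

```text
0.7 [0.5324704  0.34191406] 105.64411926269531 16.750661849975586 26.478538513183594
[-0.03906234  0.16919759 -0.98480775]
(0.44, 0.28, 0.26, 14, 0) [0.44   0.28   0.4235] [-0.714  0.088 -0.493] [ 0.001 -0.002  0.427] rows 2.6
(0.41, 0.14, 0.3, 5, 0) [0.41   0.14   0.4635] [-0.42   0.857 -0.267] [0.  0.  0.3] rows 3.0
(0.41, 0.0, 0.3, 7, 0) [0.41   0.     0.4635] [-0.081  0.93   0.   ] [ 0.     0.    -0.067] rows 2.8
(0.41, -0.14, 0.3, 10, 0) [ 0.41   -0.14    0.4635] [-0.114  0.926  0.   ] [ 0.   0.  -0.1] rows 2.8
(0.43, -0.28, 0.3, 13, 0) [ 0.43   -0.28    0.4635] [-0.031  0.942  0.   ] [ 0.   0.  -0.1] rows 2.8
(0.5, -0.34, 0.2, 13, 10) [ 0.5064 -0.3677  0.361 ] [0.365 0.684 0.683] [0.333 0.    0.   ] rows 3.1
(0.5245, -0.3425, 0.115, 13, 10) [ 0.5309 -0.3702  0.276 ] [0.155 0.151 0.549] [0. 0. 0.] rows 1.8
```

Long placed well (width 17 mm, so upright). Next is the double, with a 6° tilt so the gripper's mill side sits higher at tray 79.

Run:
```python
from h import *
tchain([(.44,.28,.26,14,0),(.41,.14,.3,5,0),(.41,.0,.3,7,0),(.41,-.14,.3,10,0),(.43,-.28,.3,13,0),(.5,-.3425,.2,13,-6),(.5235,-.3425,.115,13,-6)])
```

```text
(0.44, 0.28, 0.26, 14, 0) [0.44   0.28   0.4235] [-0.714  0.088 -0.493] [ 0.001 -0.002  0.427] rows 2.6
(0.41, 0.14, 0.3, 5, 0) [0.41   0.14   0.4635] [-0.42   0.857 -0.267] [0.  0.  0.3] rows 3.0
(0.41, 0.0, 0.3, 7, 0) [0.41   0.     0.4635] [-0.081  0.93   0.   ] [ 0.     0.    -0.067] rows 2.8
(0.41, -0.14, 0.3, 10, 0) [ 0.41   -0.14    0.4635] [-0.114  0.926  0.   ] [ 0.   0.  -0.1] rows 2.8
(0.43, -0.28, 0.3, 13, 0) [ 0.43   -0.28    0.4635] [-0.031  0.942  0.   ] [ 0.   0.  -0.1] rows 2.8
(0.5, -0.3425, 0.2, 13, -6) [ 0.4962 -0.3258  0.3626] [0.361 0.397 0.673] [-0.2  0.  -0. ] rows 2.6
(0.5235, -0.3425, 0.115, 13, -6) [ 0.5197 -0.3258  0.2776] [ 0.153 -0.024  0.567] [0. 0. 0.] rows 1.8
```

Emit:
play_rows(series=[[-0.71,0.09,-0.49,0,0,0.43],[-0.71,0.09,-0.49,0,0,0.43],[-0.71,0.09,-0.49,0,0,0.43]], fingers=0)

```text
time: 18.2
ee_pos: [0.439, 0.2792, 0.4224]
eef_rot: [0.993, 0.12, -0.001, 0.0]
ft_force: [0.2, 0.1, 0.6]
width: 0.0422
grip_force: 0.0
```

Emit:
play_rows(series=[[-0.42,0.86,-0.27,0,0,0.3],[-0.42,0.86,-0.27,0,0,0.3],[-0.42,0.86,-0.27,0,0,0.3],[-0.42,0.86,-0.27,0,0,0.3]])

```text
time: 18.6
ee_pos: [0.4104, 0.134, 0.4637]
eef_rot: [0.999, 0.038, 0.001, 0.001]
ft_force: [0.8, 0.1, 0.2]
width: 0.0435
grip_force: 0.0
```

Emit:
play_rows(series=[[-0.08,0.93,0,0,0,-0.07],[-0.08,0.93,0,0,0,-0.07],[-0.08,0.93,0,0,0,-0.07]])

```text
time: 18.9
ee_pos: [0.4101, -0.003, 0.462]
eef_rot: [0.998, 0.06, -0.001, 0.0]
ft_force: [1.2, 0.3, 0.1]
width: 0.0432
grip_force: 0.0
```

Emit:
play_rows(series=[[-0.11,0.93,0,0,0,-0.1],[-0.11,0.93,0,0,0,-0.1],[-0.11,0.93,0,0,0,-0.1]])

```text
time: 19.2
ee_pos: [0.4107, -0.1435, 0.4617]
eef_rot: [0.996, 0.087, -0.001, -0.0]
ft_force: [1.5, 0.3, 0.6]
width: 0.0438
grip_force: 0.0
```

Emit:
play_rows(series=[[-0.03,0.94,0,0,0,-0.1],[-0.03,0.94,0,0,0,-0.1],[-0.03,0.94,0,0,0,-0.1],[-0.03,0.94,0,0,0,-0.1]])

```text
time: 19.6
ee_pos: [0.4305, -0.2859, 0.4603]
eef_rot: [0.994, 0.11, -0.002, -0.001]
ft_force: [-0.4, 0.2, -0.3]
width: 0.0433
grip_force: 0.0
```

Run:
```python
from h import *
C=cam("wrist"); vision.camera("wrist")
for d in spotter.regions_of("wrist","cyl_double"): print(round(d["conf"],2),*fit(C,d["pixels"],.026))
for d in spotter.regions_of("wrist","cyl_half"): print(round(d["conf"],2),*fit(C,d["pixels"],.026))
tchain([(.5,-.3425,.2,13,-6),(.5235,-.3425,.115,13,-6)])
```

```text
0.64 [ 0.52600336 -0.34296921] 63.81386184692383 17.373872756958008 15.034680366516113
0.91 [ 0.41410754 -0.21644771] 47.284053802490234 16.85296058654785 10.405082702636719
(0.5, -0.3425, 0.2, 13, -6) [ 0.4962 -0.3258  0.3626] [0.35  0.397 0.66 ] [-0.204  0.003  0.002] rows 2.5
(0.5235, -0.3425, 0.115, 13, -6) [ 0.5197 -0.3258  0.2776] [ 0.153 -0.024  0.567] [0. 0. 0.] rows 1.8
```

Emit:
play_rows(series=[[0.35,0.4,0.66,-0.2,0,0],[0.35,0.4,0.66,-0.2,0,0],[0.35,0.4,0.66,-0.2,0,0],[0.35,0.4,0.66,-0.2,0,0]])

```text
time: 20.15
ee_pos: [0.4966, -0.3258, 0.36]
eef_rot: [0.992, 0.114, 0.004, 0.05]
ft_force: [-0.6, 1.0, 0.5]
width: 0.0434
grip_force: 0.0
```

Emit:
play_rows(series=[[0.16,-0.02,0.3,0,0,0],[0.16,-0.02,0.57,0,0,0],[0.16,-0.02,0.57,0,0,0],[0.16,-0.02,0.57,0,0,0]])

```text
time: 20.55
ee_pos: [0.5207, -0.3269, 0.2806]
eef_rot: [0.992, 0.114, 0.006, 0.052]
ft_force: [0.3, 0.9, 0.9]
width: 0.0435
grip_force: 0.0
```

Run:
```python
from h import *
C=cam("wrist"); im=vision.camera("wrist");print(status.read_state()["joint_positions"].round(2))
for d in spotter.regions_of("wrist","cyl_double"): print(round(d["conf"],2),*fit(C,d["pixels"],.0245))
tchain([(.525,-.3427,.033,13.5,-6)])
cv2.imwrite("pics/w7.png",im)
```

```text
[ 0.7   0.4  -0.29  1.66  0.23  1.05 -1.02]
0.83 [ 0.52573615 -0.34293942] 69.1540298461914 16.980525970458984 14.06729507446289
(0.525, -0.3427, 0.033, 13.5, -6) [ 0.521  -0.3261  0.1956] [-0.001 -0.072  0.574] [ 0.006 -0.004 -0.017] rows 1.7
```

View pics/w7.png

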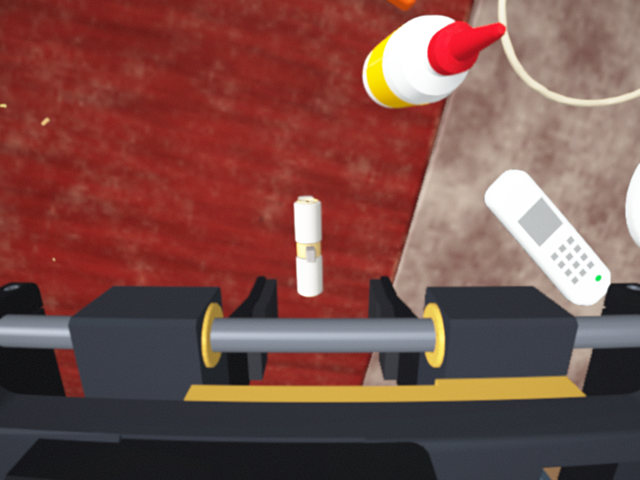

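The double at (309,245) lies between the fingers, and the bottle at (410,60) is clear of them.

Emit:
play_rows(series=[[-0.01,-0.07,0.3,0,0,-0.02],[-0.01,-0.07,0.45,0,0,-0.02],[-0.01,-0.07,0.57,0,0,-0.02],[-0.01,-0.07,0.57,0,0,-0.02]])

```text
time: 21.05
ee_pos: [0.5185, -0.3266, 0.1929]
eef_rot: [0.992, 0.118, 0.005, 0.052]
ft_force: [-0.2, -0.2, 0.4]
width: 0.0437
grip_force: 0.0
```

Emit:
play_rows(series=[[0,0,0,0,0,0],[0,0,0,0,0,0],[0,0,0,0,0,0],[0,0,0,0,0,0],[0,0,0,0,0,0]], fingers=-1)

```text
time: 21.55
ee_pos: [0.5191, -0.3265, 0.1935]
eef_rot: [0.992, 0.118, 0.006, 0.052]
ft_force: [-1.1, 0.8, 5.9]
width: 0.0156
grip_force: 30.1
```

Run:
```python
from h import *
p,q=pose();s=status.read_state();print(p,"grasp",p+q.apply([0,0,r.grasp_offset]),s["width"],s["grip_force"],s["ft_force"])
tchain([(.523,-.3427,.14,13.5,-6),(.45,-.27,.26,13.5,-6),(.41,-.14,.3,14,-6),(.41,0,.3,16,-6),(.43,.14,.3,25,-6),(.48,.23,.25,30,-6),(.594,.191,.17,30,-6),(.594,.191,.065,30,-6),(.594,.191,.038,30,-6)])
```

```text
[ 0.51907177 -0.32650213  0.19352893] grasp [ 0.52304886 -0.3432456   0.03093714] 0.015587866703577634 30.106800342891802 [-1.13198213  0.77896561  5.85470069]
(0.523, -0.3427, 0.14, 13.5, -6) [ 0.519  -0.3261  0.3026] [-0.     0.074 -0.723] [0.001 0.    0.004] rows 2.2
(0.45, -0.27, 0.26, 13.5, -6) [ 0.446  -0.2534  0.4226] [-0.36  -0.498 -0.857] [0. 0. 0.] rows 3.2
(0.41, -0.14, 0.3, 14, -6) [ 0.4059 -0.1234  0.4626] [-0.058 -0.872 -0.36 ] [ 0.     0.002 -0.017] rows 2.8
(0.41, 0, 0.3, 16, -6) [0.4053 0.0164 0.4626] [ 0.222 -0.901 -0.095] [ 0.     0.007 -0.066] rows 2.8
(0.43, 0.14, 0.3, 25, -6) [0.4228 0.1555 0.4626] [ 0.368 -0.854 -0.09 ] [-0.     0.031 -0.298] rows 2.8
(0.48, 0.23, 0.25, 30, -6) [0.4715 0.2448 0.4126] [ 0.546 -0.435  0.289] [ 0.     0.017 -0.166] rows 2.3
(0.594, 0.191, 0.17, 30, -6) [0.5855 0.2058 0.3326] [0.528 0.546 0.594] [0. 0. 0.] rows 2.9
(0.594, 0.191, 0.065, 30, -6) [0.5855 0.2058 0.2276] [ 0.    -0.073  0.696] [0. 0. 0.] rows 2.1
(0.594, 0.191, 0.038, 30, -6) [0.5855 0.2058 0.2006] [ 0.    -0.019  0.179] [0. 0. 0.] rows 0.5
```

Emit:
play_rows(series=[[0,0.07,-0.25,0,0,0],[0,0.07,-0.5,0,0,0],[0,0.07,-0.72,0,0,0]])

```text
time: 21.85
ee_pos: [0.5187, -0.3256, 0.3029]
eef_rot: [0.992, 0.118, 0.006, 0.052]
ft_force: [0.6, -0.9, -1.4]
width: 0.0157
grip_force: 30.3
```

Emit:
play_rows(series=[[-0.36,-0.5,-0.86,0,0,0],[-0.36,-0.5,-0.86,0,0,0],[-0.36,-0.5,-0.86,0,0,0],[-0.36,-0.5,-0.86,0,0,0]])

```text
time: 22.25
ee_pos: [0.445, -0.2504, 0.4268]
eef_rot: [0.991, 0.119, 0.008, 0.054]
ft_force: [0.1, -1.0, -1.7]
width: 0.0152
grip_force: 30.3
```

Emit:
play_rows(series=[[-0.06,-0.87,-0.36,0,0,-0.02],[-0.06,-0.87,-0.36,0,0,-0.02],[-0.06,-0.87,-0.36,0,0,-0.02]])

```text
time: 22.55
ee_pos: [0.4044, -0.1211, 0.4619]
eef_rot: [0.991, 0.124, 0.005, 0.052]
ft_force: [0.4, 0.6, -1.9]
width: 0.0154
grip_force: 30.3
```

Emit:
play_rows(series=[[0.22,-0.9,-0.1,0,0.01,-0.07],[0.22,-0.9,-0.1,0,0.01,-0.07],[0.22,-0.9,-0.1,0,0.01,-0.07]])

```text
time: 22.85
ee_pos: [0.4033, 0.0193, 0.4623]
eef_rot: [0.988, 0.142, 0.007, 0.052]
ft_force: [0.4, 0.9, -1.7]
width: 0.0154
grip_force: 30.3
```

Emit:
play_rows(series=[[0.37,-0.85,-0.09,0,0.03,-0.3],[0.37,-0.85,-0.09,0,0.03,-0.3],[0.37,-0.85,-0.09,0,0.03,-0.3],[0.37,-0.85,-0.09,0,0.03,-0.3]])

```text
time: 23.25
ee_pos: [0.4204, 0.1603, 0.4624]
eef_rot: [0.973, 0.223, 0.011, 0.05]
ft_force: [0.1, -1.6, -0.4]
width: 0.0156
grip_force: 30.3
```

Run:
```python
from h import *
s=status.read_state();print(s["width"],s["joint_positions"].round(2))
C=cam("wrist"); vision.camera("wrist")
for d in spotter.regions_of("wrist","tray_79"): print(round(d["conf"],2),*fit(C,d["pixels"],.014))
tchain([(.48,.23,.27,30,-6),(.594,.191,.25,30,-6),(.594,.191,.12,30,-6),(.594,.191,.065,30,-6),(.594,.191,.0365,30,-6)])
```

```text
0.015638286827249683 [ 0.4  -0.06 -0.85  1.77  0.05  1.42 -1.58]
0.89 [0.59497675 0.1869519 ] 86.15097045898438 48.05813217163086 29.465415954589844
0.85 [0.51617242 0.33196362] 96.89399719238281 49.421810150146484 27.73486328125
0.82 [0.57134149 0.26605573] 54.31597137451172 47.394779205322266 26.68230628967285
0.8 [0.49250974 0.40275784] 78.9130859375 50.8202018737793 23.234060287475586
(0.48, 0.23, 0.27, 30, -6) [0.4715 0.2448 0.4326] [ 0.559 -0.41   0.153] [-0.002  0.021 -0.15 ] rows 2.1
(0.594, 0.191, 0.25, 30, -6) [0.5855 0.2058 0.4126] [0.528 0.588 0.196] [0. 0. 0.] rows 2.4
(0.594, 0.191, 0.12, 30, -6) [0.5855 0.2058 0.2826] [ 0.    -0.091  0.862] [0. 0. 0.] rows 2.6
(0.594, 0.191, 0.065, 30, -6) [0.5855 0.2058 0.2276] [ 0.    -0.038  0.365] [0. 0. 0.] rows 1.1
(0.594, 0.191, 0.0365, 30, -6) [0.5855 0.2058 0.1991] [ 0.    -0.02   0.189] [0. 0. 0.] rows 0.6
```

Emit:
play_rows(series=[[0.56,-0.41,0.15,0,0.02,-0.15],[0.56,-0.41,0.15,0,0.02,-0.15],[0.56,-0.41,0.15,0,0.02,-0.15]])

```text
time: 23.65
ee_pos: [0.4737, 0.2456, 0.4293]
eef_rot: [0.965, 0.258, 0.01, 0.048]
ft_force: [-0.3, -1.6, -1.6]
width: 0.0156
grip_force: 30.5
```

Emit:
play_rows(series=[[0.53,0.59,0.2,0,0,0],[0.53,0.59,0.2,0,0,0],[0.53,0.59,0.2,0,0,0],[0.53,0.59,0.2,0,0,0]])

```text
time: 24.05
ee_pos: [0.5893, 0.2002, 0.4108]
eef_rot: [0.966, 0.254, 0.012, 0.051]
ft_force: [-0.6, -0.0, -1.8]
width: 0.0151
grip_force: 30.5
```

Emit:
play_rows(series=[[0,-0.03,0.25,0,0,0],[0,-0.06,0.5,0,0,0],[0,-0.09,0.75,0,0,0],[0,-0.09,0.86,0,0,0],[0,-0.09,0.86,0,0,0]])

```text
time: 24.55
ee_pos: [0.5857, 0.2035, 0.2817]
eef_rot: [0.965, 0.257, 0.012, 0.051]
ft_force: [0.5, -0.6, -1.2]
width: 0.0153
grip_force: 30.5
```

Run:
```python
from h import *
s=status.read_state();print(s["ft_force"],s["joint_positions"].round(2))
im=vision.camera("wrist");cv2.imwrite("pics/w8.png",im)
tchain([(.594,.191,.065,30,-6),(.594,.191,.0365,30,-6)])
```

```text
[ 0.47000313 -0.60970285 -1.22206829] [ 0.18  0.54 -0.82  1.59  0.53  1.21 -1.81]
(0.594, 0.191, 0.065, 30, -6) [0.5855 0.2058 0.2276] [ 0.001 -0.051  0.372] [ 0.     0.001 -0.005] rows 1.1
(0.594, 0.191, 0.0365, 30, -6) [0.5855 0.2058 0.1991] [ 0.    -0.02   0.189] [0. 0. 0.] rows 0.6
```

View pics/w8.png

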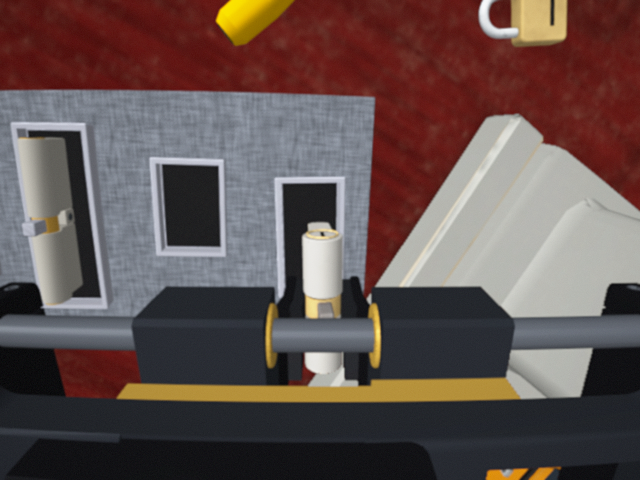

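The double at (322,260) is over tray 79 (columns 278–343). The mill base is to the right but clear, so I'll descend slowly and watch the force.

Emit:
play_rows(series=[[0,-0.02,0.12,0,0,0],[0,-0.03,0.24,0,0,0],[0,-0.05,0.37,0,0,0],[0,-0.05,0.37,0,0,0]])

```text
time: 25.0
ee_pos: [0.5845, 0.206, 0.2246]
eef_rot: [0.965, 0.258, 0.012, 0.051]
ft_force: [-0.4, -0.7, -1.8]
width: 0.0153
grip_force: 30.5
```

Emit:
play_rows(series=[[0,-0.01,0.05,0,0,0],[0,-0.01,0.1,0,0,0],[0,-0.02,0.15,0,0,0],[0,-0.02,0.19,0,0,0],[0,-0.02,0.19,0,0,0]])

```text
time: 25.5
ee_pos: [0.5854, 0.2065, 0.1984]
eef_rot: [0.965, 0.258, 0.014, 0.05]
ft_force: [-1.5, 0.6, -1.6]
width: 0.0152
grip_force: 30.7
```

Run:
```python
from h import *
p,q=pose();s=status.read_state();print("grasp",p+q.apply([0,0,r.grasp_offset]),s["ft_force"],s["torque"],s["joint_positions"].round(2))
```

```text
grasp [0.59394559 0.19175541 0.03583991] [-1.454872    0.61984257 -1.59548413] [0.11854278 0.09806139 0.02162528] [ 0.14  0.64 -0.77  1.65  0.61  1.08 -1.88]
```

Emit:
play_rows(series=[[0,0,0,0,0,0],[0,0,0,0,0,0],[0,0,0,0,0,0],[0,0,0,0,0,0]], fingers=-0.4)

```text
time: 25.9
ee_pos: [0.5854, 0.2066, 0.199]
eef_rot: [0.965, 0.258, 0.014, 0.05]
ft_force: [-0.1, 0.3, 0.4]
width: 0.0257
grip_force: 0.0
```

Emit:
play_rows(series=[[0,0.02,-0.2,0,0,0],[0,0.05,-0.5,0,0,0],[0,0.08,-0.8,0,0,0],[0,0.1,-1,0,0,0],[0,0.1,-1,0,0,0]])

```text
time: 26.4
ee_pos: [0.5855, 0.2081, 0.3547]
eef_rot: [0.965, 0.258, 0.018, 0.05]
ft_force: [-0.3, 0.1, 0.1]
width: 0.0259
grip_force: 0.0
```

Run:
```python
from h import *
C=cam("wrist"); im=vision.camera("wrist");cv2.imwrite("pics/w9.png",im)
for d in spotter.regions_of("wrist","cyl_double"): print(round(d["conf"],2),*fit(C,d["pixels"],.03))
tchain([(.57,.24,.27,24,0),(.45,.27,.28,16,0),(.41,.14,.3,8,0),(.41,.0,.3,9,0),(.41,-.14,.3,10,0),(.40,-.23,.24,10,12),(.411,-.217,.12,10,12)])
```

```text
0.7 [0.59605597 0.19361436] 66.99136352539062 17.243810653686523 30.6584415435791
(0.57, 0.24, 0.27, 24, 0) [0.57   0.24   0.4335] [ 0.024 -0.18  -0.579] [ 0.2   -0.014  0.196] rows 1.8
(0.45, 0.27, 0.28, 16, 0) [0.45   0.27   0.4435] [-0.649 -0.508 -0.067] [0.    0.    0.267] rows 2.5
(0.41, 0.14, 0.3, 8, 0) [0.41   0.14   0.4635] [-0.495  0.76  -0.133] [0.    0.    0.267] rows 2.7
(0.41, 0.0, 0.3, 9, 0) [0.41   0.     0.4635] [-0.13   0.924  0.   ] [ 0.     0.    -0.033] rows 2.8
(0.41, -0.14, 0.3, 10, 0) [ 0.41   -0.14    0.4635] [-0.146  0.922  0.   ] [ 0.     0.    -0.033] rows 2.8
(0.4, -0.23, 0.24, 10, 12) [ 0.4059 -0.2635  0.3999] [-0.17   0.806  0.424] [0.4 0.  0. ] rows 2.8
(0.411, -0.217, 0.12, 10, 12) [ 0.4169 -0.2505  0.2799] [0.087 0.095 0.798] [0. 0. 0.] rows 2.4
```

View pics/w9.png

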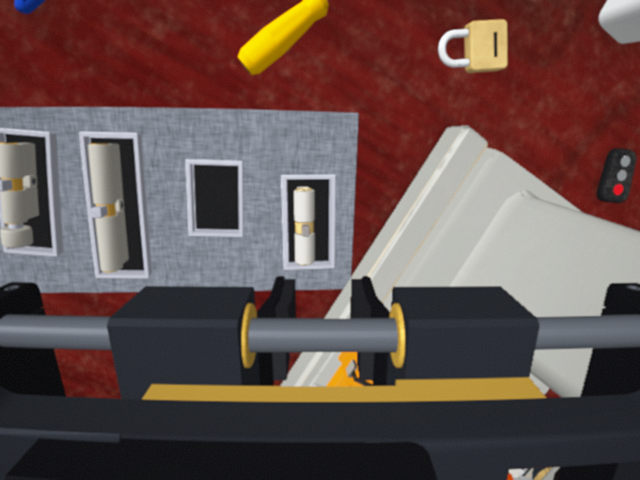

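The double stands in tray 79 at (304,225), with the long and turn in theirs to the left. Now the half.

Emit:
play_rows(series=[[0.02,-0.18,-0.58,0.2,-0.01,0.2],[0.02,-0.18,-0.58,0.2,-0.01,0.2],[0.02,-0.18,-0.58,0.2,-0.01,0.2]], fingers=0)

```text
time: 26.8
ee_pos: [0.5686, 0.2426, 0.4373]
eef_rot: [0.978, 0.209, 0.003, -0.002]
ft_force: [-0.4, 0.5, 0.3]
width: 0.0403
grip_force: 0.0
```

Emit:
play_rows(series=[[-0.65,-0.51,-0.07,0,0,0.27],[-0.65,-0.51,-0.07,0,0,0.27],[-0.65,-0.51,-0.07,0,0,0.27],[-0.65,-0.51,-0.07,0,0,0.27]])

```text
time: 27.2
ee_pos: [0.4462, 0.2718, 0.443]
eef_rot: [0.99, 0.14, 0.0, 0.001]
ft_force: [0.3, 0.2, -0.2]
width: 0.0435
grip_force: 0.0
```

Emit:
play_rows(series=[[-0.5,0.76,-0.13,0,0,0.27],[-0.5,0.76,-0.13,0,0,0.27],[-0.5,0.76,-0.13,0,0,0.27],[-0.5,0.76,-0.13,0,0,0.27]])

```text
time: 27.6
ee_pos: [0.4084, 0.1347, 0.4628]
eef_rot: [0.998, 0.063, 0.0, 0.001]
ft_force: [0.3, -0.1, -0.5]
width: 0.043
grip_force: 0.0
```

Emit:
play_rows(series=[[-0.13,0.92,0,0,0,-0.03],[-0.13,0.92,0,0,0,-0.03],[-0.13,0.92,0,0,0,-0.03]])

```text
time: 27.9
ee_pos: [0.4074, -0.0024, 0.462]
eef_rot: [0.997, 0.074, -0.0, -0.0]
ft_force: [0.7, -0.2, -0.6]
width: 0.0431
grip_force: 0.0
```

Emit:
play_rows(series=[[-0.15,0.92,0,0,0,-0.03],[-0.15,0.92,0,0,0,-0.03],[-0.15,0.92,0,0,0,-0.03]])

```text
time: 28.2
ee_pos: [0.4056, -0.1425, 0.4615]
eef_rot: [0.997, 0.082, -0.001, -0.0]
ft_force: [0.8, 0.1, -0.3]
width: 0.0437
grip_force: 0.0
```

Emit:
play_rows(series=[[-0.17,0.81,0.42,0.4,0,0],[-0.17,0.81,0.42,0.4,0,0],[-0.17,0.81,0.42,0.4,0,0],[-0.17,0.81,0.42,0.4,0,0],[-0.17,0.81,0.42,0.4,0,0]])

```text
time: 28.7
ee_pos: [0.401, -0.2638, 0.3979]
eef_rot: [0.991, 0.082, -0.01, -0.106]
ft_force: [0.0, 0.8, 0.9]
width: 0.0437
grip_force: 0.0
```

Run:
```python
from h import *
C=cam("wrist"); vision.camera("wrist");print(pose()[0],status.read_state()["joint_positions"].round(2))
for d in spotter.regions_of("wrist","cyl_half"): print(round(d["conf"],2),*fit(C,d["pixels"],.0245))
tchain([(.411,-.217,.12,10,12),(.411,-.217,.035,10,12)])
```

```text
[ 0.40131292 -0.26276294  0.39891419] [ 0.82  0.09 -0.29  1.77 -0.14  1.42 -0.85]
0.91 [ 0.41379816 -0.216772  ] 45.869808197021484 17.231014251708984 8.049989700317383
(0.411, -0.217, 0.12, 10, 12) [ 0.4169 -0.2505  0.2799] [0.115 0.108 0.793] [-0.002 -0.003 -0.013] rows 2.4
(0.411, -0.217, 0.035, 10, 12) [ 0.4169 -0.2505  0.1949] [-0.     0.118  0.554] [0. 0. 0.] rows 1.7
```

Emit:
play_rows(series=[[0.12,0.11,0.3,0,0,-0.01],[0.12,0.11,0.6,0,0,-0.01],[0.12,0.11,0.79,0,0,-0.01],[0.12,0.11,0.79,0,0,-0.01],[0.12,0.11,0.79,0,0,-0.01]])

```text
time: 29.3
ee_pos: [0.4179, -0.2513, 0.2818]
eef_rot: [0.991, 0.086, -0.008, -0.104]
ft_force: [-0.9, -0.3, 0.8]
width: 0.0432
grip_force: 0.0
```

Run:
```python
from h import *
C=cam("wrist"); vision.camera("wrist")
for d in spotter.regions_of("wrist","cyl_half"): print(round(d["conf"],2),*fit(C,d["pixels"],.0245))
tchain([(.4115,-.217,.035,9.5,12)])
```

```text
0.94 [ 0.41387497 -0.2173795 ] 52.84745788574219 18.84579849243164 9.149179458618164
(0.4115, -0.217, 0.035, 9.5, 12) [ 0.4171 -0.2505  0.1949] [-0.007  0.11   0.575] [ 0.004 -0.006  0.012] rows 1.8
```

Emit:
play_rows(series=[[-0.01,0.04,0.2,0,0,0.01],[-0.01,0.08,0.4,0,0,0.01],[-0.01,0.11,0.57,0,0,0.01],[-0.01,0.11,0.57,0,0,0.01]])

```text
time: 29.8
ee_pos: [0.4151, -0.2502, 0.1924]
eef_rot: [0.991, 0.082, -0.009, -0.105]
ft_force: [0.9, -0.8, 0.5]
width: 0.0435
grip_force: 0.0
```

Emit:
play_rows(series=[[0,0,0,0,0,0],[0,0,0,0,0,0],[0,0,0,0,0,0],[0,0,0,0,0,0],[0,0,0,0,0,0]], fingers=-1)

```text
time: 30.3
ee_pos: [0.4159, -0.2506, 0.1942]
eef_rot: [0.991, 0.082, -0.008, -0.104]
ft_force: [0.1, -1.7, 5.1]
width: 0.0161
grip_force: 29.8
```

Run:
```python
from h import *
p,q=pose();s=status.read_state();print("grasp",p+q.apply([0,0,r.grasp_offset]),s["width"],s["grip_force"],s["ft_force"])
tchain([(.4115,-.217,.16,9.5,12),(.41,-.2,.27,9.5,12),(.41,-.06,.31,14,12),(.41,.08,.31,20,12),(.45,.2,.31,27,12),(.5,.28,.25,27.4,12),(.578,.27,.15,27.4,12),(.578,.27,.07,27.4,12),(.578,.27,.0405,27.4,12)])
```

```text
grasp [ 0.41058709 -0.21707804  0.03428877] 0.01610469665197478 29.823070554994047 [ 0.13091487 -1.65665128  5.06999682]
(0.4115, -0.217, 0.16, 9.5, 12) [ 0.4171 -0.2505  0.3199] [ 0.01  -0.173 -0.82 ] [ 0.001 -0.003  0.   ] rows 2.5
(0.41, -0.2, 0.27, 9.5, 12) [ 0.4156 -0.2335  0.4299] [ 0.009 -0.263 -0.694] [0. 0. 0.] rows 2.2
(0.41, -0.06, 0.31, 14, 12) [ 0.4182 -0.093   0.4699] [ 0.172 -0.957 -0.069] [-0.    -0.031 -0.147] rows 2.9
(0.41, 0.08, 0.31, 20, 12) [0.4216 0.0481 0.4699] [ 0.249 -0.887  0.189] [-0.    -0.042 -0.196] rows 2.8
(0.45, 0.2, 0.31, 27, 12) [0.4654 0.1697 0.4699] [ 0.552 -0.648  0.138] [ 0.    -0.049 -0.228] rows 2.6
(0.5, 0.28, 0.25, 27.4, 12) [0.5156 0.2498 0.4099] [ 0.541 -0.234  0.459] [ 0.    -0.003 -0.013] rows 2.2
(0.578, 0.27, 0.15, 27.4, 12) [0.5936 0.2398 0.3099] [0.431 0.431 0.59 ] [0. 0. 0.] rows 2.5
(0.578, 0.27, 0.07, 27.4, 12) [0.5936 0.2398 0.2299] [0.    0.111 0.522] [0. 0. 0.] rows 1.6
(0.578, 0.27, 0.0405, 27.4, 12) [0.5936 0.2398 0.2004] [0.    0.041 0.192] [0. 0. 0.] rows 0.6
```

Emit:
play_rows(series=[[0.01,-0.05,-0.25,0,0,0],[0.01,-0.1,-0.5,0,0,0],[0.01,-0.17,-0.82,0,0,0],[0.01,-0.17,-0.82,0,0,0]])

```text
time: 30.7
ee_pos: [0.4186, -0.2512, 0.3251]
eef_rot: [0.991, 0.083, -0.005, -0.102]
ft_force: [0.5, -0.6, -1.1]
width: 0.0159
grip_force: 29.9
```

Emit:
play_rows(series=[[0.01,-0.26,-0.69,0,0,0],[0.01,-0.26,-0.69,0,0,0],[0.01,-0.26,-0.69,0,0,0]])

```text
time: 31.0
ee_pos: [0.4165, -0.2334, 0.4333]
eef_rot: [0.991, 0.083, -0.006, -0.102]
ft_force: [1.3, 0.7, -0.8]
width: 0.0162
grip_force: 29.9
```

Emit:
play_rows(series=[[0.17,-0.96,-0.07,0,-0.03,-0.15],[0.17,-0.96,-0.07,0,-0.03,-0.15],[0.17,-0.96,-0.07,0,-0.03,-0.15]])

```text
time: 31.3
ee_pos: [0.4177, -0.0913, 0.4684]
eef_rot: [0.987, 0.122, -0.012, -0.104]
ft_force: [0.7, 0.2, -2.2]
width: 0.0161
grip_force: 29.9
```

Emit:
play_rows(series=[[0.25,-0.89,0.19,0,-0.04,-0.2],[0.25,-0.89,0.19,0,-0.04,-0.2],[0.25,-0.89,0.19,0,-0.04,-0.2]])

```text
time: 31.6
ee_pos: [0.4206, 0.051, 0.468]
eef_rot: [0.979, 0.175, -0.017, -0.103]
ft_force: [0.7, -0.0, -0.8]
width: 0.0159
grip_force: 29.9
```

Emit:
play_rows(series=[[0.55,-0.65,0.14,0,-0.05,-0.23],[0.55,-0.65,0.14,0,-0.05,-0.23],[0.55,-0.65,0.14,0,-0.05,-0.23]])

```text
time: 31.9
ee_pos: [0.4639, 0.1739, 0.4681]
eef_rot: [0.966, 0.236, -0.024, -0.102]
ft_force: [-0.8, -1.2, -1.3]
width: 0.016
grip_force: 29.9
```

Emit:
play_rows(series=[[0.54,-0.23,0.46,0,0,-0.01],[0.54,-0.23,0.46,0,0,-0.01],[0.54,-0.23,0.46,0,0,-0.01],[0.54,-0.23,0.46,0,0,-0.01]])

```text
time: 32.3
ee_pos: [0.514, 0.2513, 0.4061]
eef_rot: [0.965, 0.238, -0.025, -0.103]
ft_force: [-1.1, 0.2, -0.6]
width: 0.016
grip_force: 29.9
```

Run:
```python
from h import *
s=status.read_state();print(s["width"],s["joint_positions"].round(2))
C=cam("wrist"); vision.camera("wrist")
for d in spotter.regions_of("wrist","tray_59"): print(round(d["conf"],2),*fit(C,d["pixels"],.014))
tchain([(.578,.27,.15,27.4,12),(.578,.27,.07,27.4,12),(.578,.27,.040,27.4,12)])
```

```text
0.016016408964656097 [ 0.2   0.32 -0.82  1.57  0.02  1.32 -1.68]
0.96 [0.59790753 0.18932867] 87.47470092773438 49.666263580322266 29.43236541748047
0.93 [0.53111975 0.3397608 ] 126.79766082763672 46.79754638671875 27.31234359741211
0.89 [0.57812122 0.26984274] 66.31930541992188 48.04081344604492 27.003707885742188
0.88 [0.5063703  0.40990118] 105.90160369873047 49.88545608520508 23.295560836791992
0.44 [0.53101599 0.34424252] 107.7457275390625 17.35488510131836 26.024951934814453
(0.578, 0.27, 0.15, 27.4, 12) [0.5936 0.2398 0.3099] [0.438 0.434 0.582] [ 0.    -0.005  0.006] rows 2.5
(0.578, 0.27, 0.07, 27.4, 12) [0.5936 0.2398 0.2299] [0.    0.111 0.522] [0. 0. 0.] rows 1.6
(0.578, 0.27, 0.04, 27.4, 12) [0.5936 0.2398 0.1999] [0.    0.042 0.196] [0. 0. 0.] rows 0.6
```

Emit:
play_rows(series=[[0.44,0.43,0.58,0,0,0],[0.44,0.43,0.58,0,0,0],[0.44,0.43,0.58,0,0,0],[0.44,0.43,0.58,0,0,0],[0.44,0.43,0.58,0,0,0]])

```text
time: 32.9
ee_pos: [0.5939, 0.2401, 0.3115]
eef_rot: [0.966, 0.236, -0.023, -0.102]
ft_force: [-1.0, -0.1, -0.6]
width: 0.0163
grip_force: 29.9
```

Emit:
play_rows(series=[[0,0.04,0.2,0,0,0],[0,0.08,0.4,0,0,0],[0,0.11,0.52,0,0,0],[0,0.11,0.52,0,0,0],[0,0.11,0.52,0,0,0]])

```text
time: 33.4
ee_pos: [0.5942, 0.2415, 0.2331]
eef_rot: [0.966, 0.237, -0.022, -0.102]
ft_force: [0.7, -0.0, -0.2]
width: 0.0159
grip_force: 29.9
```

Run:
```python
from h import *
tchain([(.578,.27,.040,27.2,12)])
im=vision.camera("wrist");cv2.imwrite("pics/w10.png",im)
```

```text
(0.578, 0.27, 0.04, 27.2, 12) [0.5935 0.2398 0.1999] [-0.011  0.054  0.215] [ 0.001 -0.009  0.014] rows 0.7
```

View pics/w10.png

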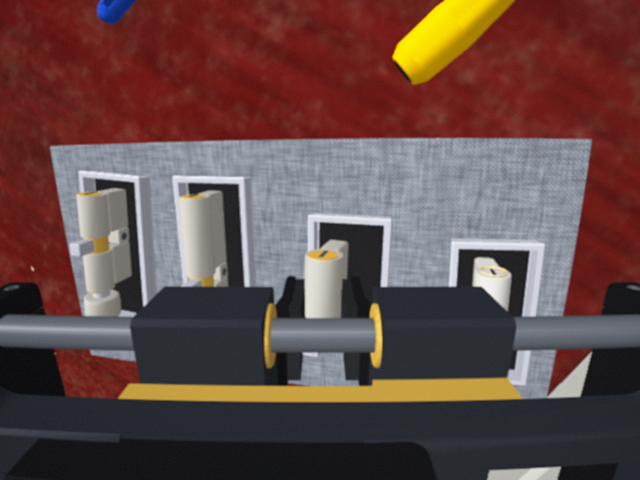

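The half at (323,285) is over tray 59 with its foot inside the opening (columns 310–390).

Emit:
play_rows(series=[[-0.01,0.02,0.06,0,0,0.01],[-0.01,0.03,0.12,0,0,0.01],[-0.01,0.04,0.17,0,0,0.01],[-0.01,0.05,0.21,0,0,0.01],[-0.01,0.05,0.21,0,0,0.01]])

```text
time: 33.95
ee_pos: [0.5933, 0.2402, 0.1982]
eef_rot: [0.966, 0.235, -0.023, -0.102]
ft_force: [-0.6, -0.3, 2.4]
width: 0.0162
grip_force: 30.1
```

Run:
```python
from h import *
p,q=pose();s=status.read_state();print("grasp",p+q.apply([0,0,r.grasp_offset]),s["ft_force"],s["joint_positions"].round(2))
```

```text
grasp [0.57802845 0.27067724 0.03832609] [-0.61043759 -0.26695069  2.40846699] [ 0.11  0.67 -0.69  1.58  0.23  1.03 -1.68]
```

Emit:
play_rows(series=[[0,0,0,0,0,0],[0,0,0,0,0,0],[0,0,0,0,0,0],[0,0,0,0,0,0]], fingers=-0.4)

```text
time: 34.35
ee_pos: [0.5932, 0.24, 0.1982]
eef_rot: [0.966, 0.235, -0.023, -0.102]
ft_force: [-0.9, -0.9, 0.0]
width: 0.0254
grip_force: 0.0
```

Emit:
play_rows(series=[[0,-0.04,-0.2,0,0,0],[0,-0.1,-0.5,0,0,0],[0,-0.17,-0.8,0,0,0],[0,-0.21,-1,0,0,0],[0,-0.21,-1,0,0,0]])

```text
time: 34.85
ee_pos: [0.5937, 0.2404, 0.3568]
eef_rot: [0.966, 0.235, -0.02, -0.102]
ft_force: [0.6, 1.7, 0.4]
width: 0.0261
grip_force: 0.0
```

Emit:
play_rows(series=[[-0.6,0,-0.6,-0.4,0,0],[-0.6,0,-0.6,-0.4,0,0],[-0.6,0,-0.6,-0.4,0,0],[-0.6,0,-0.6,-0.4,0,0],[-0.6,0,-0.6,-0.4,0,0]])

```text
time: 35.35
ee_pos: [0.5214, 0.1812, 0.4389]
eef_rot: [0.972, 0.235, 0.001, 0.0]
ft_force: [0.5, 0.2, -0.3]
width: 0.026
grip_force: 0.0
```

Run:
```python
from h import *
C=cam("wrist"); im=vision.camera("wrist");cv2.imwrite("pics/w11.png",im)
for n in CYL:
  for d in spotter.regions_of("wrist",n): print(n,round(d["conf"],2),*fit(C,d["pixels"],.03))
vision.camera("top")
for n in("oil_bottle","padlock"):print(n,[np.round(d["point"],3) for d in spotter.boxes_of("top",n)][:1])
print(pose()[0])
```

```text
cyl_half 0.68 [0.58164258 0.27122162] 41.6751708984375 17.15622901916504 25.671001434326172
cyl_double 0.88 [0.59646429 0.19340387] 65.51622009277344 17.005992889404297 29.715986251831055
cyl_turn 0.84 [0.50855325 0.40826889] 83.88363647460938 30.625600814819336 24.231233596801758
cyl_turn 0.17 [0.59749866 0.18945415] 84.87261199951172 47.760276794433594 29.811918258666992
cyl_long 0.88 [0.53336084 0.33976718] 104.46665954589844 21.839651107788086 26.956241607666016
oil_bottle [array([ 0.64 , -0.369,  0.067])]
padlock [array([0.368, 0.239, 0.015])]
[0.52157628 0.1817249  0.43868253]
```

View pics/w11.png

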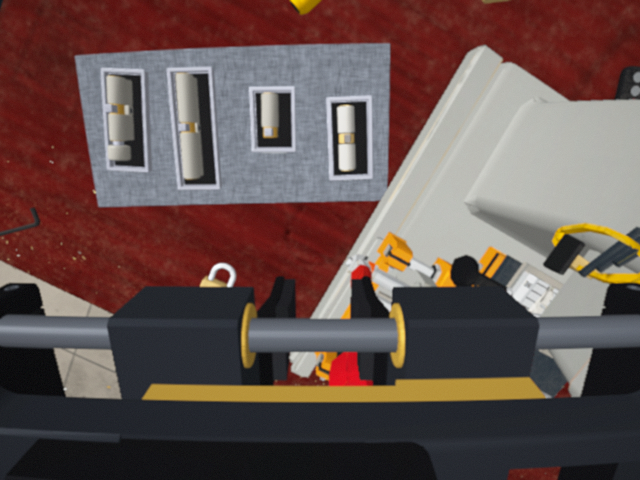

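All four cylinders stand upright in their trays: turn (120,118), long (190,125), half (270,115), double (347,137). The bottle and padlock have not moved. I'll move the gripper up, clear of the left lever, then hand in.

Emit:
play_rows(series=[[0,-0.3,-0.5,0,0,0],[0,-0.3,-0.5,0,0,0],[0,-0.3,-0.5,0,0,0],[0,-0.3,-0.5,0,0,0]])

```text
time: 36.15
ee_pos: [0.5005, 0.2219, 0.5146]
eef_rot: [0.972, 0.236, 0.002, -0.0]
ft_force: [0.2, -1.4, -0.3]
width: 0.0261
grip_force: 0.0
```

```bash
python3 -c "
from h import *
print(status.read_state()['ft_force']); print(job.close_job())"
```

```text
[ 0.19501567 -1.40572884 -0.25370375]
the job is handed in; nothing more can be done
None
```

All four cylinders stand upright in their matching trays, the bottle and padlock were left where they were, and the job was handed in at about 36 s; I viewed 15 pictures, one over the limit of 14.

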